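Change over the batches on the dimmable light panel

TASK

Change over the cultures on the light panel: first slide both dimmers fully home to off (the right-hand, black-dot ends), then, with both left off, swap the two batches so that every green jar stands upright on a white-ringed place of the black mat and every flask stands upright on a lit place of the panel, one to a ring and centred in it. When all have changed over, slide each dimmer until the white line on its grip is level with its own red pointer. Leave the tape roll where it lies.

Things in the scene. Friction and masses are not known exactly. Their poses are not given: they have to be found in the camera images.
- green_1: Round glass jar of green algal culture with a black lid, 60 mm diameter, 125 mm tall, about 0.3 kg; the lid is fixed, 60 mm across, from 98 to 124 mm height: the place to grip from above. Origin at the centre of the underside, z up the jar. 2 or 3 of the three green jars are present (an absent one reads None from the start). Starts on a lit ring of the light panel.
- green_2: Round glass jar of green algal culture with a black lid, 60 mm diameter, 125 mm tall, about 0.3 kg; the lid is fixed, 60 mm across, from 98 to 124 mm height: the place to grip from above. Origin at the centre of the underside, z up the jar. 2 or 3 of the three green jars are present (an absent one reads None from the start). Starts on a lit ring of the light panel.
- green_3: Round glass jar of green algal culture with a black lid, 60 mm diameter, 125 mm tall, about 0.3 kg; the lid is fixed, 60 mm across, from 98 to 124 mm height: the place to grip from above. Origin at the centre of the underside, z up the jar. 2 or 3 of the three green jars are present (an absent one reads None from the start). Starts on a lit ring of the light panel.
- flask_1: Clear conical flask with a white plug, 61 mm diameter at the base, 111 mm tall, about 0.2 kg. Tapers evenly from 60 mm diameter at 12 mm height to 26 mm at 92 mm; grip the neck from above, 75 to 100 mm up. Origin: centre of the underside, z up. 2 or 3 of the three flasks are present (an absent one reads None from the start). Starts on a ring of the dark mat.
- flask_2: Clear conical flask with a white plug, 61 mm diameter at the base, 111 mm tall, about 0.2 kg. Tapers evenly from 60 mm diameter at 12 mm height to 26 mm at 92 mm; grip the neck from above, 75 to 100 mm up. Origin: centre of the underside, z up. 2 or 3 of the three flasks are present (an absent one reads None from the start). Starts on a ring of the dark mat.
- flask_3: Clear conical flask with a white plug, 61 mm diameter at the base, 111 mm tall, about 0.2 kg. Tapers evenly from 60 mm diameter at 12 mm height to 26 mm at 92 mm; grip the neck from above, 75 to 100 mm up. Origin: centre of the underside, z up. 2 or 3 of the three flasks are present (an absent one reads None from the start). Starts on a ring of the dark mat.
- light_panel: White LED light panel fixed to the worktop, 240 x 320 x 24 mm: three white places ringed in yellow in a row along its back (away from the robot), two dimmer sliders side by side on the grey strip along its front. Origin at worktop level 6 mm to the front of its centre; x away from the robot, y to the left along the row; top face at z 24 mm. Turned up to 0.12 rad.
- lit_1 (a point): Centre of the left lit place of the light panel (white disc in a yellow ring of 82 mm outer diameter), on the panel's top face, 24 mm above the worktop. The places are 100 mm apart; panel axes.
- lit_2 (a point): Centre of the middle lit place of the light panel (white disc in a yellow ring of 82 mm outer diameter), on the panel's top face, 24 mm above the worktop. The places are 100 mm apart; panel axes.
- lit_3 (a point): Centre of the right lit place of the light panel (white disc in a yellow ring of 82 mm outer diameter), on the panel's top face, 24 mm above the worktop. The places are 100 mm apart; panel axes.
- dark_mat: Black rubber mat fixed to the worktop, 320 x 130 x 8 mm, with three places ringed in white in a row along its length. Origin under its centre; x along the row, away from the robot. Turned up to 0.15 rad. When all rings are taken, a jar can be set aside on bare worktop: right of the panel about world (0.48, -0.275), or in front of the gap between panel and mat about (0.345, 0.14).
- dark_1 (a point): Centre of the far place of the dark mat (white ring of 82 mm outer diameter), on the mat's top face, 8 mm above the worktop. The places are 100 mm apart; mat axes.
- dark_2 (a point): Centre of the middle place of the dark mat (white ring of 82 mm outer diameter), on the mat's top face, 8 mm above the worktop. The places are 100 mm apart; mat axes.
- dark_3 (a point): Centre of the near place of the dark mat (white ring of 82 mm outer diameter), on the mat's top face, 8 mm above the worktop. The places are 100 mm apart; mat axes.
- dimmer_left (a joint): Position in m of the left (+y) dimmer slider: 0 = off, fully home at the right-hand (-y) end of its track (black dot), 0.09 = brightest, at the left-hand (+y) end (yellow dot). It stays where it is left; about 1.5 N moves it. Starts between 0.03 and 0.09.
- dimmer_left_top (a point): Middle of the top face of the black grip of the left dimmer, marked by a white line across it. The grip is 28 mm (panel x) by 20 mm (panel y, the sliding direction), 40 mm tall below this point, and slides along panel y on an aluminium track base whose top is 40 mm below this point. Panel axes.
- pointer_left_tip (a point): Tip of the red pointer of the left dimmer, a fixed clip 17 mm tall beside the near edge of the track (robot side). The dimmer is set when the white line of its grip is level with this tip along panel y. The tip lies 22 mm to the robot's side of the line of the grip's centres (panel -x). Panel axes.
- dimmer_right (a joint): Position in m of the right (-y) dimmer slider: 0 = off, fully home at the right-hand (-y) end of its track (black dot), 0.09 = brightest, at the left-hand (+y) end (yellow dot). It stays where it is left; about 1.5 N moves it. Starts between 0.03 and 0.09.
- dimmer_right_top (a point): Middle of the top face of the black grip of the right dimmer, marked by a white line across it. The grip is 28 mm (panel x) by 20 mm (panel y, the sliding direction), 40 mm tall below this point, and slides along panel y on an aluminium track base whose top is 40 mm below this point. Panel axes.
- pointer_right_tip (a point): Tip of the red pointer of the right dimmer, a fixed clip 17 mm tall beside the near edge of the track (robot side). The dimmer is set when the white line of its grip is level with this tip along panel y. The tip lies 22 mm to the robot's side of the line of the grip's centres (panel -x). Panel axes.
- tape_roll: Bystander: roll of beige tape lying flat, 63 mm diameter, 20 mm tall, loose, to the right of the light panel. Origin at the centre of its underside. To be left where it is.
There are look-alikes about, which are no part of the job. Leave any orange look-alike of the green_1 alone. Leave any yellow look-alike of the green_2 alone.

How it is judged:
By the outcome, as a careful person would: the job done as asked, in the order asked, and still so for the second after the job is handed in, with the robot touching nothing.
Of green_1, green_2, green_3 only 2 to 3 are there at a start; the rules pass over those that are not, and their reading is None.
Of flask_1, flask_2, flask_3 only 2 to 3 are there at a start; the rules pass over those that are not, and their reading is None.
At some moment in a run one of green_1, green_2, green_3, flask_1, flask_2, flask_3 may be knocked a few centimetres aside while the robot is not near it.
It also fails if it takes over 210 s, if anything falls off the work surface, if the arm or the gripper's body presses on something with over 40 N, if the wrist force passes 120 N, or if a joint passes its speed limit or range.

ROBOT

A 6-joint arm with a two-finger parallel gripper is mounted at the origin on a cart in front of the work surface, level with it; the furniture and walls round the work are solid. World frame = base frame: x ahead of the robot, y to its left, z up, the work surface at z = 0. Lengths are in mm, angles in degrees, forces in N, time in s.
With the tool pointing down it reaches from about 275 to 850 mm from the base axis. Payload 5.2 kg.
Tool frame: the origin (TCP) lies on the centre line of the jaws, within the pads' length; the fingertips stand 8 mm ahead of it and the grasp point (between the pads) lies 11 mm behind it; z points along the fingers, y is the direction in which the jaws open and shut (so a half turn about z gives the same grasp; the last joint's range is limited). The gripper opens to 85 mm and grips with 20 to 120 N. Pads are 22 mm wide; open, the fingers measure 114 mm over their backs; the gripper's body (76 mm by 85 mm) begins 54 mm behind the grasp point. The pads swing forward as they close: fully open they stand 13 mm farther back than shut.
Start: joints at [-87.193, 14.817, 87.949, -0, 77.235, -11.62], TCP at [137.052, -532.655, 239.31] pointing down, gripper open.
Joint ranges: [-179.93, 179.93], [-52.35, 119.4], [10.71, 147.94], [-69.91, 249.91], [12.55, 155.21], [-178.61, 178.61]. Speed limits (degrees/s): [147.25, 147.25, 180, 180, 180, 180].

INTERFACE

Orientations are given as [roll, pitch, yaw] about the fixed x, y, z axes, in that order (R = Rz(yaw) Ry(pitch) Rx(roll)).
In Python, from bench import r gives the robot as it stands.
- The arm moves only by the shell command python3 -m inch 'ROWS' [FORCE]. ROWS is JSON, a list of rows, each a list of 3 entries, a list of its own where there are three numbers: the opening, from -1 (shut) to 1 (fully open), so that 0 is half open, then the shift along the tool's x, y, z in cm, then the turn, a rotation vector about the tool's x, y, z in rad. A call has 1 to 20 rows; each row is the pose to reach, as a shift and turn from the pose commanded when the call began, along the tool's axes at that moment; what a row does not reach only later rows make up. A row lasts 1/10 s, in which the tool goes at most 50 mm and 8.59 degrees, less where a joint would pass 70% of its speed; a pose out of reach is approached as far as the arm can. A call with a gripper value outside its range is refused whole. The fingers move at their own pace and stop on an object; FORCE is the grip in N (left out, the last holds). Time passes only in rows, so rows that repeat a pose let the fingers close. It gives the time, the measured TCP pose, the force and the opening at its end, in the units of the state.
- r.sense(): the state, without advancing time (a new reading comes with each control period).
- r.snapshot(name): name is "scene" or "side" or "wrist"; returns the picture (384x512x3 uint8, blue, green, red); there is no depth.
- r.camera_model(name): a dict with "K" (3x3 intrinsics, pixels), "xyz" and "rotation" of the camera in the world. Camera axes: x right, y up, looking along -z (the intrinsics and any distortion apply to the point x, -y, -z); pixel columns grow to the right and rows downward; lengths in mm; the calibration is good to about 2 mm. A picture is of the moment at which its call begins: read the wrist's pose just before it. camera_model takes no time and is no camera call; for the wrist camera it gives the pose at the moment of the call.
- r.job_done(): hands the job in, once; it reports no verdict.
The state is a dict: "time_s": time; "joint_positions": joint angles; "joint_velocities": joint speeds; "tau": joint torques, N m; "tool_pos": TCP position; "orientation": TCP orientation; "contact_force": force on the tool from outside, world axes, zero at the start; "torque": the same for the moment, N m; "grip_width": finger opening in mm.
Only numpy, scipy, OpenCV 4.12 (cv2) and the standard library are available. Lean on these libraries where they do the work, as an engineer would, in place of code of your own. Each camera call takes 0.05 s, during which the arm holds its last target. There are 200 camera calls.

## Working session

There is one attempt and no reset: what is moved stays moved. The work goes in short steps, Python scripts to look and compute and a shell command to move; the robot and the scene stay as the last step left them, time stands still between calls to the robot, and variables do not carry over. Pictures are saved under pics/ and viewed, about 12 in all and at most 16, crops included, and the job is handed in when it is done.

```bash
mkdir -p pics; ls; python3 - <<'E'
from bench import r
import cv2
s=r.sense();print({k:s[k] for k in('time_s','tool_pos','orientation','contact_force','grip_width')})
for n in('scene','side'):
    im=r.snapshot(n);cv2.imwrite(f'pics/{n}0.png',im);c=r.camera_model(n);print(n,{k:(v.tolist() if hasattr(v,'tolist') else v) for k,v in c.items()})
c=r.camera_model('wrist');print(c)
E
```

```text
pics
{'time_s': 0.0, 'tool_pos': array([ 137.03211506, -532.12474385,  238.47374866]), 'orientation': array([-1.79896844e+02, -2.25117039e-02,  1.44250393e+01]), 'contact_force': array([-0.0582665 , -1.03358826, -0.1741107 ]), 'grip_width': 85.51825087295286}
scene {'K': [[353.2392744980222, 0.0, 254.11783508062854], [0.0, 353.2392744980222, 188.63440292392397], [0.0, 0.0, 1.0]], 'xyz': [100.53123879550706, 598.1742902430242, 967.4438187358136], 'rotation': [39.41097737096925, -0.9134252890064575, -143.0763390776589]}
side {'K': [[473.47960792714036, 0.0, 256.787423710043], [0.0, 473.47960792714036, 195.00009108896938], [0.0, 0.0, 1.0]], 'xyz': [-112.10928022509923, -1241.076439615723, 682.4462357816036], 'rotation': [66.19977762879641, -0.31449772749366817, -28.30624944970679]}
{'K': array([[291.92427865,   0.        , 246.2290024 ],
       [  0.        , 291.92427865, 192.00877426],
       [  0.        ,   0.        ,   1.        ]]), 'xyz': array([ 216.73150238, -513.55792675,  373.64197664]), 'rotation': array([-1.86307457e+01,  1.84005231e-02, -7.55280246e+01])}
```

View pics/scene0.png

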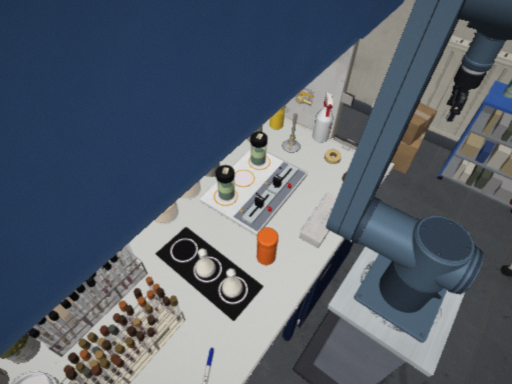

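View pics/side0.png

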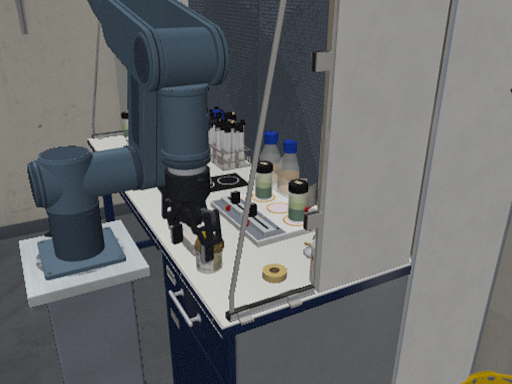

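```bash
cat > h.py <<'E'
import numpy as np, cv2
from bench import r
from scipy.spatial.transform import Rotation as Ro
def rot(a): return Ro.from_euler('xyz',a,degrees=True).as_matrix()
def plane(cam,px,z):
    px=np.atleast_2d(np.array(px,float)); K=cam['K']
    d=np.c_[(px[:,0]-K[0,2])/K[0,0],-(px[:,1]-K[1,2])/K[1,1],-np.ones(len(px))]@rot(cam['rotation']).T
    o=np.array(cam['xyz']); return o+d*((z-o[2])/d[:,2])[:,None]
def proj(cam,P):
    p=(np.atleast_2d(P)-cam['xyz'])@rot(cam['rotation']); K=cam['K']
    return np.c_[K[0,0]*p[:,0]/-p[:,2]+K[0,2],K[1,1]*-p[:,1]/-p[:,2]+K[1,2]]
def snap(n,save=None):
    c=r.camera_model(n); im=r.snapshot(n)
    if save: cv2.imwrite(f'pics/{save}.png',im)
    return im,c
def go(xyz,yaw=None):
    "shift in cm in tool axes and turn from measured pose to target"
    s=r.sense(); R=rot(s['orientation']); d=R.T@(np.array(xyz,float)-s['tool_pos'])/10
    t=R.T@rot([180,0,s['orientation'][2] if yaw is None else yaw]); 
    return d.round(2),Ro.from_matrix(t).as_rotvec().round(3)
E
python3 - <<'E'
from h import *
np.set_printoptions(precision=0,suppress=True)
c=r.camera_model('scene');s=r.camera_model('side')
for n,p,z in[('jarL lid',(226,172),149),('jarR lid',(259,138),149),('ring2',(243,178),24),('flaskM base',(206,270),8),('flaskN',(233,290),8),('dark1',(184,250),8),('orange',(267,236),120),('tape',(333,156),20),('panel corners',(202,196),24),('',(258,230),24),('',(306,175),24),('grey block',(318,220),30),('yellow',(277,118),60),('corner',(350,245),0)]: print(n,plane(c,p,z)[0])
for n,p,z in[('bar',(232,312),0),('amber jar',(208,268),0),('whitepanel',(320,268),0),('tape',(275,272),20),('jarR lid',(298,187),149),('jarL',(264,168),149)]: print('side',n,plane(s,p,z)[0])
E
```

```text
jarL lid [604.  53. 149.]
jarR lid [ 615. -136.  149.]
ring2 [615. -46.  24.]
flaskM base [488. 294.   8.]
flaskN [385. 293.   8.]
dark1 [586. 285.   8.]
orange [376. 148. 120.]
tape [ 416. -343.   20.]
panel corners [675. 103.  24.]
 [443.  97.  24.]
 [ 445. -195.   24.]
grey block [311. -48.  30.]
yellow [ 684. -354.   60.]
corner [189. -48.   0.]
side bar [ 260. -438.    0.]
side amber jar [ 284. -242.    0.]
side whitepanel [ 546. -380.    0.]
side tape [ 415. -367.   20.]
side jarR lid [ 597. -182.  149.]
side jarL [586.   1. 149.]
```

```bash
python3 - <<'E'
from h import *
a=cv2.imread('pics/side0.png')[90:330,100:400]
cv2.imwrite('pics/sidecrop.png',cv2.resize(a,None,fx=2.5,fy=2.5,interpolation=cv2.INTER_CUBIC))
E
```

```text
(no output)
```

View pics/sidecrop.png

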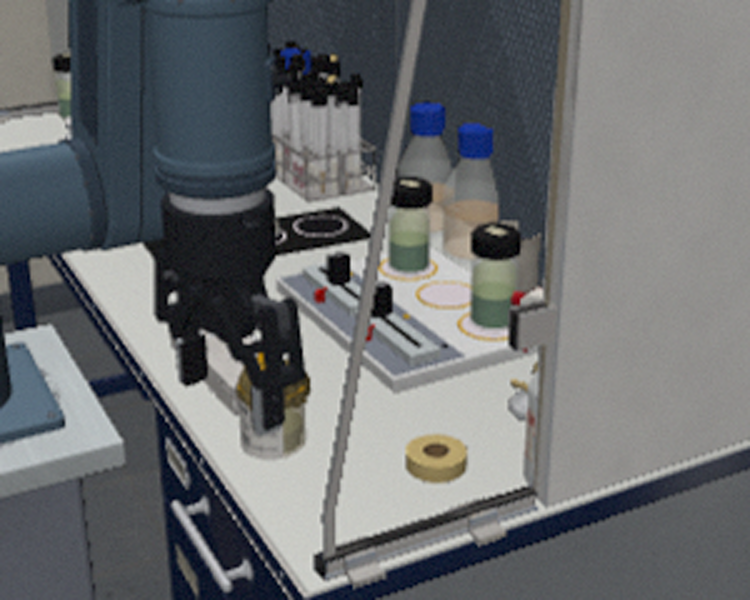

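Side crop: the two green jars stand on lit places 1 and 3 (crop px 410,225 and 495,275). An amber jar at (272,410) and the tape at (437,455) stay where they are, and a glass side wall is at y≈-440. I'll bring the arm round in front of it.

```bash
python3 - <<'E'
from h import *
for p in[(150,-300,300),(290,-110,310),(440,-30,320)]: print(go(p,0))
E
```

```text
(array([  7.04, -22.17,  -6.11]), array([-0.002, -0.   ,  0.252]))
(array([ 25.34, -37.09,  -7.08]), array([-0.002, -0.   ,  0.252]))
(array([ 41.86, -41.1 ,  -8.06]), array([-0.002, -0.   ,  0.252]))
```

```bash
python3 -m inch '[[1,[2,-5,-6],[0,0,0]],[1,[4,-10,-6],[0,0,0]],[1,[6,-16,-6],[0,0,0.1]],[1,[7,-22,-6],[0,0,0.15]],[1,[10,-26,-7],[0,0,0.2]],[1,[15,-30,-7],[0,0,0.25]],[1,[20,-33,-7],[0,0,0.25]],[1,[25,-37,-7],[0,0,0.25]],[1,[30,-38,-8],[0,0,0.25]],[1,[36,-39,-8],[0,0,0.25]],[1,[42,-41,-8],[0,0,0.25]],[1,[42,-41,-8],[0,0,0.25]],[1,[42,-41,-8],[0,0,0.25]],[1,[42,-41,-8],[0,0,0.25]],[1,[42,-41,-8],[0,0,0.25]]]'
python3 - <<'E'
from h import *
im,c=snap('wrist','w1');print(c['xyz'],c['rotation'])
im,c=snap('scene','scene1')
E
```

```text
time_s: 1.6
tool_pos: [441.7, -30.0, 318.4]
orientation: [-180.0, 0.1, 0.3]
contact_force: [-0.1, -0.3, -0.0]
grip_width: 85.6
[524.33730148 -31.21841648 453.22783458] [-1.87751621e+01 -5.82995706e-02 -8.96686387e+01]
```

View pics/w1.png

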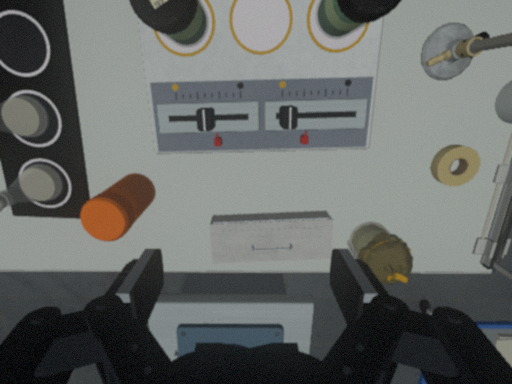

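Wrist view: lit rings at px (187,20), (262,18) empty and (337,18). The dimmer grips are at (205,118) and (288,117), pointers at (218,140) and (305,138). Dark ring 1 at (25,42) is empty, and the flasks are on dark 2 (30,117) and dark 3 (42,183). The orange jar at (118,210) and the amber jar at (385,255) are look-alikes.

```bash
python3 - <<'E'
from h import *
np.set_printoptions(precision=1,suppress=True)
im=cv2.imread('pics/w1.png');s=r.sense();c=r.camera_model('wrist')
hsv=cv2.cvtColor(im,cv2.COLOR_BGR2HSV)
def comps(m,mn):
    n,l,st,ce=cv2.connectedComponentsWithStats(m.astype(np.uint8));return [(st[i],ce[i],np.argwhere(l==i)[:,::-1]) for i in range(1,n) if st[i][4]>=mn]
H,S,V=[hsv[...,i].astype(int) for i in range(3)]
def circ(P):
    A=np.c_[2*P[:,:2],np.ones(len(P))];x=np.linalg.lstsq(A,(P[:,:2]**2).sum(1),rcond=None)[0];return x[:2],(x[2]+x[0]**2+x[1]**2)**.5
yl=(H>12)&(H<32)&(S>90)&(V>110);yl[75:]=0
for x0,x1 in((145,222),(223,300),(300,375)):
    p=np.argwhere(yl[:,x0:x1])[:,::-1]+[x0,0]; P=plane(c,p,24);print('lit',len(p),*circ(P))
y2=(H>12)&(H<32)&(S>90)&(V>100)
for st,ce,_ in comps(y2,8):
    if 70<ce[1]<100: print('ydot',ce,plane(c,ce,24)[0])
red=((H<8)|(H>172))&(S>150)&(V>80)
for st,ce,p in comps(red,12):
    if 120<ce[1]<155: print('red',st,ce,'top',p[p[:,1]==p[:,1].min()].mean(0),plane(c,p[p[:,1]==p[:,1].min()].mean(0),41)[0])
w=(V>110)&(S<60); w[:, 90:]=0
for y0,y1 in((10,80),(88,150),(158,210)):
    p=np.argwhere(w[y0:y1])[:,::-1]+[0,y0];P=plane(c,p,8)
    g=P
    for k in range(6):
        o,R=circ(g); d=np.hypot(*(P[:,:2]-o).T); g=P[abs(d-39)<(8 if k<3 else 4)]
    print('dark',len(p),len(g),o,R)
z=cv2.resize(im[70:160,145:380],None,fx=3.3,fy=3.3,interpolation=cv2.INTER_CUBIC)
cv2.imwrite('pics/dim.png',z)
E
```

```text
lit 280 [611.1  48.7] 39.00576348952289
lit 329 [613.8 -51.6] 39.09017339403338
lit 284 [ 616.5 -152. ] 39.06594188768025
ydot [282.2  84. ] [535.3 -83.   24. ]
ydot [174.5  86.7] [531.5  66.   24. ]
red [302 135   6   8  36] [304.2 138.9] top [305. 135.] [ 467.9 -115.8   41. ]
red [215 137   5   9  31] [217.1 141.3] top [217. 137.] [464.9   7.5  41. ]
dark 1897 389 [588.7 233.2] 38.97738953514009
dark 2086 320 [490.4 249.9] 39.671352328732766
dark 1433 422 [386.3 287. ] 38.475857875010355
```

View pics/dim.png

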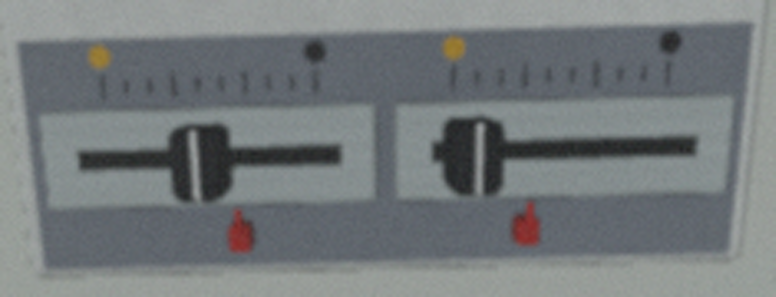

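Dimmer crop: the left grip line is at crop px (196,165) and the right at (481,157). The pointer tips are at (239,212) and (530,205).

```bash
cat >> h.py <<'E'
L2=np.array([613.8,-51.6]); ang=np.arctan2(5.4,200.7); ex=np.array([np.cos(ang),np.sin(ang)]); ey=np.array([-ex[1],ex[0]])
def pan(P): d=np.asarray(P)[...,:2]-L2; return np.stack([d@ex,d@ey],-1)
def unpan(x,y): return L2+x*ex+y*ey
yaw0=np.degrees(ang)
E
python3 - <<'E'
from h import *
np.set_printoptions(precision=1,suppress=True)
c=r.camera_model('wrist')
for p in[(204.4,120),(290.8,117.6)]:
    for z in(64,68): print(p,z,pan(plane(c,p,z)[0]))
print(go([*unpan(-125.5,78),140],yaw0),go([*unpan(-125.5,78),50],yaw0)); print(unpan(-125.5,30))
E
```

```text
(204.4, 120) 64 [-121.8   75.9]
(204.4, 120) 68 [-121.4   75.3]
(290.8, 117.6) 64 [-121.5  -36.4]
(290.8, 117.6) 68 [-121.2  -35.8]
(array([ 4.6, -5.4, 17.9]), array([ 0.,  0., -0.])) (array([ 4.6, -5.4, 26.9]), array([ 0.,  0., -0.]))
[487.5 -25. ]
```

```bash
python3 -m inch '[[0.1,[2,-3,4],[0,0,-0.022]],[0,[4.7,-5.1,8],[0,0,-0.022]],[-0.1,[4.7,-5.1,13],[0,0,-0.022]],[-0.1,[4.7,-5.1,18],[0,0,-0.022]],[-0.1,[4.7,-5.1,20],[0,0,-0.022]],[-0.1,[4.7,-5.1,20],[0,0,-0.022]],[-0.1,[4.7,-5.1,20],[0,0,-0.022]]]' 20
python3 - <<'E'
from h import *
im,c=snap('wrist','w2');np.set_printoptions(precision=3,suppress=True)
s=r.sense();print(pan(s['tool_pos']),s['tool_pos'],s['grip_width'])
cv2.imwrite('pics/w2.png',cv2.resize(im,None,fx=1.5,fy=1.5))
E
```

```text
time_s: 2.4
tool_pos: [488.5, 18.9, 120.3]
orientation: [180.0, -0.0, 1.2]
contact_force: [0.3, -0.2, 0.6]
grip_width: 38.6
[-122.326   73.847] [489.532  18.93  121.219] 38.43895909027267
```

View pics/w2.png

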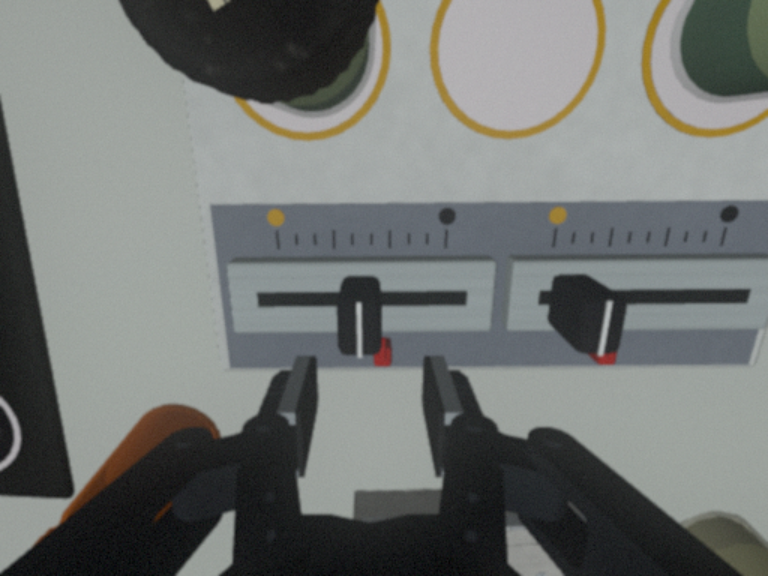

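```bash
python3 -m inch '[[-0.1,[0,0,3.5],[0,0,0]],[-0.1,[0,-0.1,6.6],[0,0,0]],[-0.1,[0,-0.1,6.6],[0,0,0]],[-1,[0,-0.1,6.6],[0,0,0]],[-1,[0,-0.1,6.6],[0,0,0]],[-1,[0,-0.1,6.6],[0,0,0]],[-1,[0,-0.1,6.6],[0,0,0]]]' 20
python3 - <<'E'
from h import *
s=r.sense();print(pan(s['tool_pos']),s['tool_pos'],s['grip_width'],s['contact_force'])
E
```

```text
time_s: 3.15
tool_pos: [489.9, 20.8, 55.4]
orientation: [179.9, -0.2, 1.4]
contact_force: [-1.4, -0.6, 7.9]
grip_width: 19.6
[-121.89727443   75.67812307] [489.91137773  20.77218454  55.44896272] 19.63397736321228 [-1.3838846  -0.55356692  7.90288299]
```

```bash
python3 -m inch '[[-1,[0,1.5,0],[0,0,0]],[-1,[0,3,0],[0,0,0]],[-1,[0,4.1,0],[0,0,0]],[-1,[0,4.2,0],[0,0,0]],[-1,[0,4.3,0],[0,0,0]],[-1,[0,4.3,0],[0,0,0]]]'; python3 -c "
from h import *
s=r.sense();print(pan(s['tool_pos']),s['contact_force'])"
python3 -m inch '[[-1,[0,0.1,0],[0,0,0]],[-1,[0,0.2,0],[0,0,0]],[-1,[0,0.2,0],[0,0,0]]]'; python3 -c "
from h import *
s=r.sense();print(pan(s['tool_pos']),s['contact_force'])"
```

```text
time_s: 3.75
tool_pos: [491.1, -22.0, 55.5]
orientation: [180.0, -0.2, 1.3]
contact_force: [-0.8, 2.0, 7.6]
grip_width: 19.7
[-121.81343982   32.89908413] [-0.84284564  2.01138025  7.59729346]
time_s: 4.05
tool_pos: [491.1, -22.2, 55.4]
orientation: [-179.9, -0.2, 1.3]
contact_force: [0.8, 10.8, 8.2]
grip_width: 19.3
[-121.83693499   32.73276113] [ 0.77325525 10.77588174  8.16837855]
```

```bash
python3 -m inch '[[-1,[0,0.1,0],[0,0,0]],[-1,[0,0.2,0],[0,0,0]],[-1,[0,0.2,0],[0,0,0]],[-1,[0,0.2,0],[0,0,0]]]'; python3 - <<'E'
from h import *
s=r.sense();print(pan(s['tool_pos']),s['contact_force'])
im,c=snap('side');
P=[[*unpan(-125,30),60]];u=proj(c,P)[0].astype(int)
im,c=snap('scene');v=proj(c,P)[0].astype(int)
a=cv2.resize(im[v[1]-60:v[1]+60,v[0]-80:v[0]+80],None,fx=4.5,fy=4.5,interpolation=cv2.INTER_CUBIC)
cv2.imwrite('pics/s3.png',a)
E
```

```text
time_s: 4.45
tool_pos: [491.1, -22.4, 55.4]
orientation: [-179.7, -0.2, 1.3]
contact_force: [1.3, 18.1, 9.8]
grip_width: 19.6
[-121.84766916   32.53427008] [ 1.32063391 18.12478516  9.77127095]
```

View pics/s3.png

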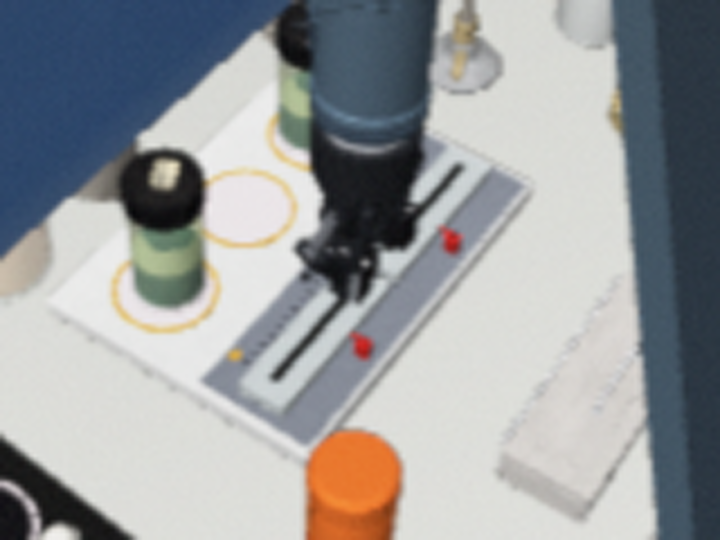

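```bash
python3 -m inch '[[-0.1,[0,0,0],[0,0,0]],[-0.1,[0,-0.2,0],[0,0,0]],[-0.1,[0,-0.2,0],[0,0,0]],[-0.1,[0,-0.2,-4],[0,0,0]],[-0.1,[0,-0.2,-8],[0,0,0]],[-0.1,[0,-0.2,-8],[0,0,0]],[-0.1,[0,-0.2,-8],[0,0,0]]]'
python3 - <<'E'
from h import *
np.set_printoptions(precision=2,suppress=True)
im,c=snap('wrist');s=r.sense();print(s['tool_pos'],pan(s['tool_pos']))
cv2.imwrite('pics/w4.png',cv2.resize(im[0:300],None,fx=1.5,fy=1.5))
E
```

```text
time_s: 5.25
tool_pos: [490.3, -24.4, 134.2]
orientation: [179.9, -0.1, 1.3]
contact_force: [-1.0, -0.2, 0.7]
grip_width: 38.2
[489.32 -24.05 133.07] [-123.69   30.88]
```

View pics/w4.png

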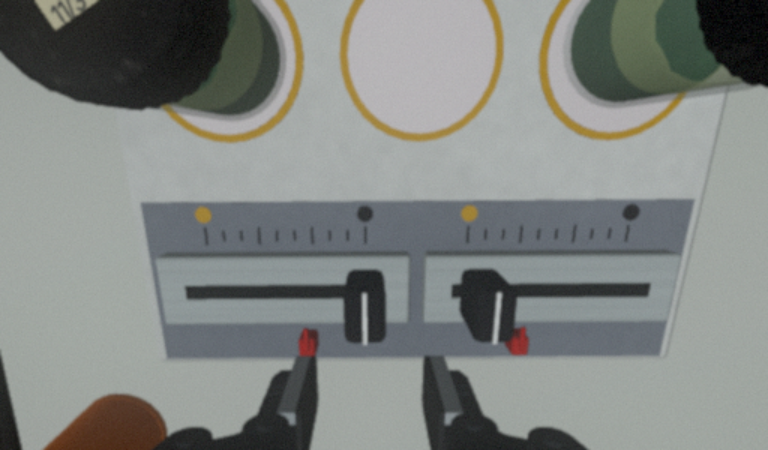

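```bash
python3 - <<'E'
from h import *
np.set_printoptions(precision=2,suppress=True)
c=r.camera_model('wrist')
for n,p,z in[('Lline',(364.5,318),68),('Rline',(497.5,318),68),('Ltip',(308,329),41),('Rtip',(516,329),41),('ktickL',(365,235),24),('ktickR',(628,233),24),('ytickR',(468,233),24)]: print(n,pan(plane(c,np.array(p)/1.5,z)[0]))
print(go([*unpan(-123.5,-34),133],yaw0))
E
```

```text
Lline [-124.57   31.3 ]
Rline [-124.79  -34.39]
Ltip [-142.39   63.58]
Rtip [-142.79  -54.02]
ktickL [-92.16  31.21]
ktickR [ -91.47 -117.38]
ytickR [-91.19 -26.95]
(array([0.04, 6.49, 0.01]), array([ 0.,  0., -0.]))
```

```bash
python3 -m inch '[[-0.1,[0,3,0],[0,0,0]],[-0.1,[0,6.5,0],[0,0,0]],[-0.1,[0,6.5,2],[0,0,0]],[-0.1,[0,6.5,5],[0,0,0]],[-0.1,[0,6.5,7.9],[0,0,0]],[-0.1,[0,6.5,7.9],[0,0,0]],[-1,[0,6.5,7.9],[0,0,0]],[-1,[0,6.5,7.9],[0,0,0]],[-1,[0,6.5,7.9],[0,0,0]],[-1,[0,6.5,7.9],[0,0,0]]]' 20
python3 - <<'E'
from h import *
s=r.sense();print(pan(s['tool_pos']),s['tool_pos'],s['grip_width'],s['contact_force'])
E
```

```text
time_s: 6.3
tool_pos: [490.5, -88.5, 54.1]
orientation: [-180.0, 0.1, 1.4]
contact_force: [-0.7, 0.4, -13.0]
grip_width: 19.5
[-124.2770676   -33.53342401] [490.46980974 -88.46386072  54.07557567] 19.464115160962653 [ -0.71624534   0.43474034 -13.00067946]
```

Home is at y' about -118, so about 84.5 mm to travel.

```bash
python3 -m inch '[[-1,[0,1.5,0],[0,0,0]],[-1,[0,3.5,0],[0,0,0]],[-1,[0,5.5,0],[0,0,0]],[-1,[0,7.2,0],[0,0,0]],[-1,[0,8,0],[0,0,0]],[-1,[0,8.1,0],[0,0,0]],[-1,[0,8.1,0],[0,0,0]]]'; python3 -c "
from h import *
s=r.sense();print(pan(s['tool_pos']),s['contact_force'])"
python3 -m inch '[[-1,[0,0.1,0],[0,0,0]],[-1,[0,0.2,0],[0,0,0]],[-1,[0,0.3,0],[0,0,0]],[-1,[0,0.4,0],[0,0,0]],[-1,[0,0.5,0],[0,0,0]],[-1,[0,0.5,0],[0,0,0]]]'; python3 -c "
from h import *
s=r.sense();print(pan(s['tool_pos']),s['contact_force'])"
```

```text
time_s: 7.0
tool_pos: [492.9, -170.0, 54.1]
orientation: [-180.0, 0.0, 1.3]
contact_force: [0.8, 0.1, -14.1]
grip_width: 19.8
[-124.07118368 -115.10474914] [  0.75507839   0.14221162 -14.09238256]
time_s: 7.6
tool_pos: [492.8, -170.4, 54.1]
orientation: [-179.6, 0.1, 1.4]
contact_force: [2.9, 17.6, -8.6]
grip_width: 19.8
[-124.1515858  -115.47863595] [ 2.87061216 17.56464541 -8.62672432]
```

```bash
python3 -m inch '[[-0.1,[0,0,0],[0,0,0]],[-0.1,[0,-0.4,0],[0,0,0]],[-0.1,[0,-0.4,0],[0,0,0]],[-0.1,[0,-0.4,-5],[0,0,0]],[0.5,[-1,-4,-10],[0,0,0]],[1,[-2,-7,-15],[0,0,0]],[1,[-2,-10,-20],[0,0,0]],[1,[-2,-10,-20],[0,0,0]],[1,[-2,-10,-20],[0,0,0]]]'
python3 - <<'E'
from h import *
np.set_printoptions(precision=2,suppress=True)
im,c=snap('wrist','w5');print(c)
E
python3 - <<'E'
from h import *
im=cv2.imread('pics/w5.png');cv2.imwrite('pics/w5b.png',cv2.resize(im[0:320],None,fx=1.55,fy=1.55,interpolation=cv2.INTER_CUBIC))
E
```

```text
time_s: 8.5
tool_pos: [473.0, -74.9, 259.9]
orientation: [179.8, -0.6, 1.5]
contact_force: [-0.5, -0.5, -0.4]
grip_width: 85.2
{'K': array([[291.92,   0.  , 246.23],
       [  0.  , 291.92, 192.01],
       [  0.  ,   0.  ,   1.  ]]), 'xyz': array([553.87, -73.81, 395.76]), 'rotation': array([-18.05,  -0.33, -88.49])}
```

View pics/w5b.png

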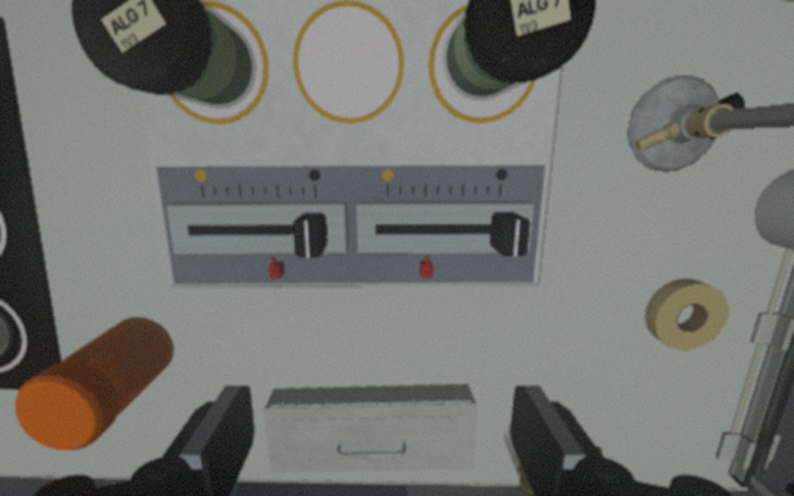

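```bash
python3 -m inch '[[1,[-2,-4,-3],[0,0.1,0.026]],[1,[-4,-8,-6],[0,0.2,0.026]],[1,[-6,-13,-7],[0,0.3,0.026]],[1,[-6.8,-18.7,-7],[0,0.3,0.026]],[1,[-6.8,-18.7,-7],[0,0.3,0.026]],[1,[-6.8,-18.7,-7],[0,0.3,0.026]],[1,[-6.8,-18.7,-7],[0,0.3,0.026]],[1,[-6.8,-18.7,-7],[0,0.3,0.026]]]'
cat > meas.py <<'E'
from h import *
import sys
np.set_printoptions(precision=1,suppress=True)
def circ(P):
    A=np.c_[2*P[:,:2],np.ones(len(P))];x=np.linalg.lstsq(A,(P[:,:2]**2).sum(1),rcond=None)[0];return x[:2],(x[2]+x[0]**2+x[1]**2)**.5
def rob(P,o,R,tol=(12,8,5,3,2.5,2.5)):
    for t in tol:
        d=np.hypot(*(P[:,:2]-o).T); g=P[abs(d-R)<t]
        if len(g)<20: return o,0,len(g)
        o,rr=circ(g)
    return o,rr,len(g)
E
python3 - <<'E'
from meas import *
im,c=snap('wrist','w6');print(c['xyz'],c['rotation'],r.sense()['tool_pos'],r.sense()['orientation'])
import pickle;pickle.dump(c,open('w6.pkl','wb'))
hsv=cv2.cvtColor(im,cv2.COLOR_BGR2HSV);H,S,V=[hsv[...,i].astype(int) for i in range(3)]
yy=np.argwhere((H>12)&(H<32)&(S>90)&(V>100))[:,::-1];P=plane(c,yy,24)
for o in([611,49],[614,-52],[616,-152]): print('lit',rob(P,np.array(o),39.))
ww=np.argwhere((V>120)&(S<50))[:,::-1];P=plane(c,ww,8)
for o in([588,235],[490,255],[388,283]): print('dark',rob(P,np.array(o),39.))
E
```

```text
time_s: 9.35
tool_pos: [398.8, 108.8, 323.5]
orientation: [-179.8, -17.1, -0.3]
contact_force: [-0.1, 0.7, 0.1]
grip_width: 85.5
[437.9 106.5 476.8] [ -1.5   0.1 -90.2] [398.9 108.7 323.6] [-179.8  -17.1   -0.3]
lit (array([611.6,  50.5]), np.float64(39.04154664677743), 215)
lit (array([614.6, -49.8]), np.float64(39.08261761327654), 305)
lit (array([ 617.7, -150. ]), np.float64(39.01454030907237), 219)
dark (array([588.3, 228.8]), np.float64(39.0861323675145), 196)
dark (array([490.3, 251. ]), np.float64(39.22962948440844), 205)
dark (array([385.8, 288.6]), np.float64(38.98819017495955), 380)
```

View pics/w6.png

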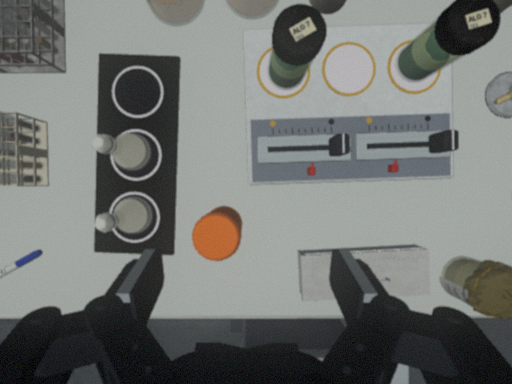

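```bash
python3 - <<'E'
from meas import *
import pickle
c=pickle.load(open('w6.pkl','rb'));im=cv2.imread('pics/w6.png')
hsv=cv2.cvtColor(im,cv2.COLOR_BGR2HSV);H,S,V=[hsv[...,i].astype(int) for i in range(3)]
ww=np.argwhere((V>120)&(S<50))[:,::-1];P=plane(c,ww,8)
for p in((138,92),(134,154),(134,216)): print('dark',plane(c,p,8)[0],rob(P,plane(c,p,8)[0][:2],39.,(6,4,3,2.5,2,2)))
# flasks base outline / plug, jar base
for n,p,z in(('plugM',(104,143),105),('plugN',(106,222),105)): print(n,plane(c,p,z)[0])
g=(V>95)&(V<165)
for n,p in(('fM',(131,151)),('fN',(131,214))): print(n,'base-ish',plane(c,p,14)[0])
# lids: black blobs
bl=(V<60).astype(np.uint8)
for n,(x0,y0,x1,y1) in dict(L=(262,3,335,68),R=(425,0,505,60)).items():
    m=np.zeros_like(bl);m[y0:y1,x0:x1]=bl[y0:y1,x0:x1]
    k,l,st,ce=cv2.connectedComponentsWithStats(m);i=1+st[1:,4].argmax()
    cn=max(cv2.findContours((l==i).astype(np.uint8),0,1)[0],key=cv2.contourArea)[:,0]
    Q=plane(c,cn,149);
    # seed: far edge from camera
    far=np.hypot(*(Q[:,:2]-c['xyz'][:2]).T);v=Q[far>np.percentile(far,60)]
    o,R=circ(v);print(n,st[i],circ(v),rob(Q,o,30.,(4,3,2,2,2)))
z=np.vstack([cv2.resize(im[70:250,90:250],None,fx=3,fy=3,interpolation=cv2.INTER_CUBIC)])
cv2.imwrite('pics/mat.png',z)
E
```

```text
dark [585.2 279.4   8. ] (array([586.1, 280.6]), np.float64(39.02740505807817), 397)
dark [486.8 287.    8. ] (array([485.9, 284.3]), np.float64(39.01993154132372), 343)
dark [387.2 288.3   8. ] (array([385.8, 288.6]), np.float64(39.034342524281094), 347)
plugM [490.7 287.6 105. ]
plugN [390.1 286.6 105. ]
fM base-ish [490.9 289.4  14. ]
fN base-ish [391.1 290.7  14. ]
L [ 273    5   53   61 2072] (array([609.2,  47. ]), np.float64(26.94809164070551)) (array([605.8,  47.7]), np.float64(29.544866578429314), 95)
R [ 434    0   71   55 2413] (array([ 623., -155.]), np.float64(20.43949427340484)) (array([ 622.2, -149.2]), np.float64(30.17622139796921), 25)
```

View pics/mat.png

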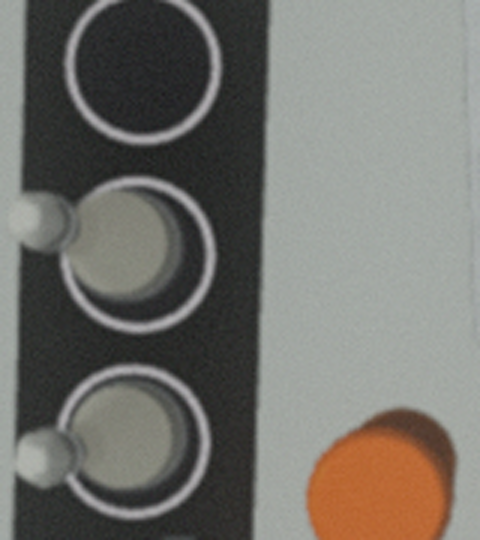

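```bash
python3 - <<'E'
from h import *
for p in[(500,60,300),(607,48.5,230)]:print(go(p,0))
E
```

```text
(array([8.99, 4.83, 5.22]), array([-0.003, -0.299, -0.005]))
(array([17.16,  5.96, 15.05]), array([-0.003, -0.299, -0.005]))
```

```bash
python3 -m inch '[[1,[4,2.5,2.5],[0,-0.1,0]],[1,[9,4.8,5.2],[0,-0.2,0]],[1,[12,5.5,8],[0,-0.3,0]],[1,[15,6,12],[0,-0.3,0]],[1,[17.2,6,15],[0,-0.3,0]],[1,[17.2,6,15],[0,-0.3,0]],[1,[17.2,6,15],[0,-0.3,0]],[1,[17.2,6,15],[0,-0.3,0]]]'
python3 - <<'E'
from h import *
im,c=snap('wrist');print(c['xyz'],c['rotation'],r.sense()['tool_pos'])
u=proj(c,[[606,48,149],[610,50,149],[606,18,149],[606,78,149],[636,48,149]]).astype(int);print(u.tolist())
cv2.imwrite('pics/w7.png',im)
E
```

```text
time_s: 10.2
tool_pos: [606.7, 49.1, 232.4]
orientation: [-179.8, -0.0, -0.2]
contact_force: [0.3, 0.0, -1.0]
grip_width: 85.3
[688.91239537  46.70433792 367.45901754] [-18.59978424   0.13452579 -90.12924593] [606.70420933  49.40031709 233.20871721]
[[245, 203], [242, 198], [283, 203], [207, 203], [245, 166]]
```

View pics/w7.png

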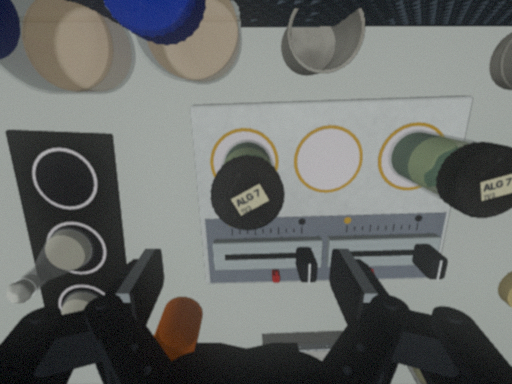

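```bash
cat >> meas.py <<'E'
def lid(im,c,box,z=149):
    x0,y0,x1,y1=box;V=im.max(2);m=np.zeros(V.shape,np.uint8);m[y0:y1,x0:x1]=(V[y0:y1,x0:x1]<75)
    k,l,st,ce=cv2.connectedComponentsWithStats(m);i=1+st[1:,4].argmax()
    cn=max(cv2.findContours((l==i).astype(np.uint8),0,1)[0],key=cv2.contourArea)
    Q=plane(c,cv2.convexHull(cn)[:,0],z);far=np.hypot(*(Q[:,:2]-c['xyz'][:2]).T);o=circ(Q)[0]
    d=(o-c['xyz'][:2]);d/=np.hypot(*d);v=Q[(Q[:,:2]-o)@d>-5];g=circ(v);return g,rob(v,g[0],30.,(3,2,2))
E
python3 - <<'E'
from meas import *
im=cv2.imread('pics/w7.png');c=r.camera_model('wrist')
print('L',lid(im,c,(200,140,300,240)));print('R',lid(im,c,(430,130,512,225)))
hsv=cv2.cvtColor(im,cv2.COLOR_BGR2HSV);H,S,V=[hsv[...,i].astype(int) for i in range(3)]
yy=np.argwhere((H>12)&(H<32)&(S>90)&(V>100))[:,::-1];P=plane(c,yy,24)
for o in([611,49],[614,-52],[616,-152]): print('lit',rob(P,np.array(o),39.))
ww=np.argwhere((V>120)&(S<50))[:,::-1];P=plane(c,ww,8)
for o in([586,281],[486,284]): print('dark',rob(P,np.array(o),39.,(6,4,3,2,2)))
print('bottle',plane(c,[(195,80),(70,90),(320,72)],0), plane(c,(160,40),150))
E
```

```text
L ((array([611. ,  47.1]), np.float64(28.63775339858518)), (array([611. ,  47.1]), np.float64(28.63775339858518), 22))
R ((array([ 622.4, -143.7]), np.float64(29.03692417719191)), (array([ 622.4, -143.7]), 0, 10))
lit (array([611.3,  50.8]), np.float64(39.0423915286545), 328)
lit (array([614.1, -49.7]), np.float64(39.19730025570818), 497)
lit (array([ 617.1, -150.3]), np.float64(39.16992758033318), 375)
dark (array([585.8, 281.6]), np.float64(39.072895550965576), 551)
dark (array([485.5, 285.2]), np.float64(38.99607589585143), 432)
bottle [[704.8 108.3   0. ]
 [693.9 258.1   0. ]
 [713.2 -38.4   0. ]] [[723.4 105.5 150. ]]
```

```bash
sed -i 's/L2=np.array(\[613.8,-51.6\])/L2=np.array([614.3,-49.9])/; s/arctan2(5.4,200.7)/arctan2(5.9,200.8)/' h.py
python3 -m inch '[[1,[0.35,0.15,4],[0,0,0]],[1,[0.35,0.15,8],[0,0,0]],[1,[0.35,0.15,10.5],[0,0,0]],[1,[0.35,0.15,10.5],[0,0,0]],[0,[0.35,0.15,10.5],[0,0,0]],[-0.5,[0.35,0.15,10.5],[0,0,0]],[-0.5,[0.35,0.15,10.5],[0,0,0]],[-0.5,[0.35,0.15,10.5],[0,0,0]],[-0.5,[0.35,0.15,10.5],[0,0,0]],[-0.5,[0.35,0.15,9],[0,0,0]],[-0.5,[0.35,0.15,6],[0,0,0]],[-0.5,[0.35,0.15,3],[0,0,0]],[-0.5,[0.35,0.15,3],[0,0,0]]]' 40
python3 - <<'E'
from h import *
print(r.sense()['tool_pos'])
for p in[(585.9,281.1,215),(585.9,281.1,116)]:print(go(p,0))
E
```

```text
time_s: 11.55
tool_pos: [613.4, 48.4, 207.7]
orientation: [-179.8, -0.6, -0.1]
contact_force: [1.9, 0.6, -4.0]
grip_width: 58.0
[613.38099265  48.39967332 207.69263032]
(array([ -2.78, -23.27,  -0.7 ]), array([-0.003, -0.011, -0.002]))
(array([ -2.88, -23.24,   9.2 ]), array([-0.003, -0.011, -0.002]))
```

```bash
python3 -m inch '[[-0.5,[-0.5,-3,0],[0,0,0]],[-0.5,[-1,-7,0],[0,0,0]],[-0.5,[-1.5,-11,0],[0,0,0]],[-0.5,[-2,-15,0],[0,0,0]],[-0.5,[-2.5,-19,0],[0,0,0]],[-0.5,[-2.8,-22,0],[0,0,0]],[-0.5,[-2.8,-23.3,2],[0,0,0]],[-0.5,[-2.8,-23.3,5],[0,0,0]],[-0.5,[-2.8,-23.3,8],[0,0,0]],[-0.5,[-2.8,-23.3,8],[0,0,0]],[-0.5,[-2.8,-23.3,8],[0,0,0]],[-0.5,[-2.8,-23.3,8],[0,0,0]]]'
python3 - <<'E'
from h import *
print(r.sense()['tool_pos'],r.sense()['orientation'])
for p in[(585.5,281.1,111)]:print(go(p,0))
E
```

```text
time_s: 12.75
tool_pos: [584.1, 282.1, 124.3]
orientation: [-179.7, -0.2, -0.1]
contact_force: [0.9, 0.4, -2.6]
grip_width: 58.4
[584.0785109  282.12689167 124.30531004] [-1.79730345e+02 -1.66569336e-01 -1.19935146e-01]
(array([0.14, 0.11, 1.33]), array([-0.005, -0.003, -0.002]))
```

```bash
python3 -m inch '[[-0.5,[0.15,0.1,0.8],[0,0,0]],[-0.5,[0.15,0.1,1.1],[0,0,0]],[-0.5,[0.15,0.1,1.3],[0,0,0]],[-0.5,[0.15,0.1,1.3],[0,0,0]]]'
python3 -c "
from h import *
print(r.sense()['tool_pos'],r.sense()['contact_force'])"
```

```text
time_s: 13.15
tool_pos: [586.7, 281.2, 114.3]
orientation: [-179.7, -0.4, -0.1]
contact_force: [-3.6, -2.1, 14.7]
grip_width: 58.0
[586.7301962  281.16702102 114.31090269] [-3.61227023 -2.12675589 14.69403281]
```

```bash
python3 -m inch '[[1,[0,0,0],[0,0,0]],[1,[0,0,0],[0,0,0]],[1,[0,0,-0.2],[0,0,0]],[1,[0,0,-3],[0,0,0]],[1,[0,0,-7],[0,0,0]],[1,[-4,-0.5,-11],[0,0,0]],[0.3,[-9,-0.5,-12],[0,0,0]],[0.3,[-12,-0.5,-12],[0,0,0]],[0.3,[-12,-0.5,-12],[0,0,0]],[0.3,[-12,-0.5,-12],[0,0,0]]]'
python3 - <<'E'
from meas import *
im,c=snap('wrist','w8');print(r.sense()['tool_pos'],c['xyz'])
print('jar@dark1',lid(im,c,(150,20,330,170),133), proj(c,[[586,281,133]]))
E
```

```text
time_s: 14.15
tool_pos: [464.1, 286.0, 230.1]
orientation: [-179.8, -0.1, -0.1]
contact_force: [0.1, -0.2, -0.1]
grip_width: 55.6
[465.  285.9 229.8] [546.2 283.8 365.3]
jar@dark1 ((array([496.6, 284.9]), np.float64(41.450256679394684)), (array([496.6, 284.9]), 0, 0)) [[251.  35.]]
```

View pics/w8.png

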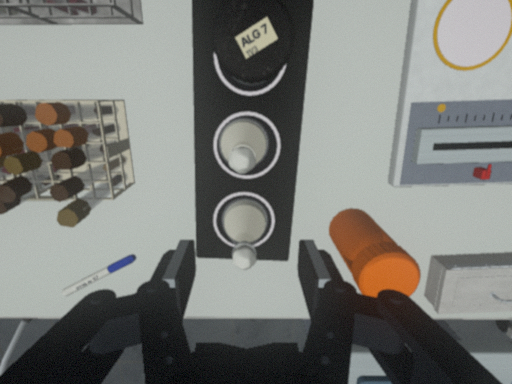

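```bash
python3 - <<'E'
from meas import *
im=cv2.imread('pics/w8.png');c=r.camera_model('wrist')
for n,p in(('M',(242,157)),('N',(244,255))):
    print(n,plane(c,p,112)[0]);
hsv=cv2.cvtColor(im,cv2.COLOR_BGR2HSV);H,S,V=[hsv[...,i].astype(int) for i in range(3)]
ww=np.argwhere((V>120)&(S<50))[:,::-1];P=plane(c,ww,8)
for o in([586,281],[486,284.5],[386,288]): print('dark',rob(P,np.array(o),39.,(6,4,3,2,2)))
for n,p in(('M',(244,146)),('N',(244,219))):print('base',n,plane(c,p,8)[0])
# base outline of flask: body pixels inside ring
B=np.argwhere((V>75)&(V<=210))[:,::-1]
for n,o in(('M',[488,286]),('N',[388,287])):
    Q=plane(c,B,12);print(n,'fit',rob(Q[np.hypot(*(Q[:,:2]-o).T)<35],np.array(o,float),30.,(3,3)),Q[np.hypot(*(Q[:,:2]-o).T)<34].mean(0))
k=proj(c,[[611,49,60]])
print(go((489,285.5,85),0),go((489,285.5,130),0))
E
```

```text
M [494.6 288.  112. ]
N [396.6 286.6 112. ]
dark (array([585.9, 280.3]), np.float64(38.8386499635811), 379)
dark (array([486.8, 284.3]), np.float64(39.060927095123745), 646)
dark (array([386.7, 288.4]), np.float64(39.10207257506831), 485)
base M [486.7 287.3   8. ]
base N [389.3 287.6   8. ]
M fit (array([488.5, 287.6]), np.float64(29.39870104842245), 530) [489.6 288.9  12. ]
N fit (array([387.9, 287.3]), np.float64(29.60216015863047), 475) [388.2 287.3  12. ]
(array([ 2.4,  0.1, 14.5]), array([-0., -0., -0.])) (array([ 2.4,  0.1, 10. ]), array([-0., -0., -0.]))
```

```bash
python3 -m inch '[[0.3,[2.45,-0.15,4],[0,0,0]],[0.3,[2.45,-0.15,8],[0,0,0]],[0.3,[2.45,-0.15,12],[0,0,0]],[0.3,[2.45,-0.15,14.3],[0,0,0]],[0.3,[2.45,-0.15,14.3],[0,0,0]],[-0.5,[2.45,-0.15,14.3],[0,0,0]],[-1,[2.45,-0.15,14.3],[0,0,0]],[-1,[2.45,-0.15,14.3],[0,0,0]],[-1,[2.45,-0.15,14.3],[0,0,0]],[-1,[2.45,-0.15,14.3],[0,0,0]]]' 40
python3 -m inch '[[-1,[0,0,-2],[0,0,0]],[-1,[0,0,-6],[0,0,0]],[-1,[0,0,-10],[0,0,0]],[-1,[0,0,-12],[0,0,0]],[-1,[0,0,-12],[0,0,0]]]'
python3 - <<'E'
from h import *
print(r.sense()['tool_pos'])
for p in[(611.4,50.6,210),(611.4,50.6,115)]:print(go(p,0))
E
```

```text
time_s: 15.2
tool_pos: [489.6, 288.2, 87.8]
orientation: [-179.7, -0.1, -0.1]
contact_force: [1.2, 0.8, 3.2]
grip_width: 30.0
time_s: 15.7
tool_pos: [490.7, 288.0, 210.4]
orientation: [-179.6, -0.4, -0.1]
contact_force: [0.4, 0.7, -1.4]
grip_width: 30.1
[490.6774401  287.98001467 210.35676103]
(array([12.11, 23.72, -0.03]), array([-0.006, -0.007, -0.002]))
(array([12.04, 23.78,  9.47]), array([-0.006, -0.007, -0.002]))
```

```bash
python3 -m inch '[[-1,[0.5,3,0],[0,0,0]],[-1,[1.5,7,0],[0,0,0]],[-1,[3.5,11,0],[0,0,0]],[-1,[6,15,0],[0,0,0]],[-1,[8.5,19,0],[0,0,0]],[-1,[11,22,0],[0,0,0]],[-1,[12.05,23.7,2],[0,0,0]],[-1,[12.05,23.7,5],[0,0,0]],[-1,[12.05,23.7,8],[0,0,0]],[-1,[12.05,23.7,9.7],[0,0,0]],[-1,[12.05,23.7,9.7],[0,0,0]],[-1,[12.05,23.7,9.7],[0,0,0]]]'
python3 - <<'E'
from h import *
print(r.sense()['tool_pos'],r.sense()['contact_force'])
for p in[(611.4,50.6,103)]:print(go(p,0))
E
```

```text
time_s: 16.9
tool_pos: [607.5, 50.6, 106.4]
orientation: [-179.8, 0.2, -0.1]
contact_force: [0.3, 1.2, -1.9]
grip_width: 30.2
[607.52739844  50.56004542 106.42120599] [ 0.31075239  1.1579939  -1.87696844]
(array([ 0.39, -0.  ,  0.34]), array([-0.004,  0.004, -0.002]))
```

```bash
python3 -m inch '[[-1,[0.15,0,0.2],[0,0,0]],[-1,[0.15,0,0.4],[0,0,0]],[-1,[0.15,0,0.4],[0,0,0]]]'
python3 - <<'E'
from h import *
print(r.sense()['tool_pos'],r.sense()['contact_force'])
for p in[(611.4,50.6,103)]:print(go(p,0))
E
```

```text
time_s: 17.2
tool_pos: [610.3, 50.4, 104.2]
orientation: [-179.8, 0.0, -0.1]
contact_force: [-0.4, -0.5, -1.8]
grip_width: 30.5
[610.27578563  50.4425901  104.24404312] [-0.35332756 -0.46817694 -1.8288224 ]
(array([ 0.11, -0.02,  0.12]), array([-0.004,  0.   , -0.002]))
```

```bash
python3 -m inch '[[-1,[0.1,0,0.2],[0,0,0]],[-1,[0.1,0,0.3],[0,0,0]],[-1,[0.1,0,0.4],[0,0,0]]]'
python3 - <<'E'
from h import *
print(r.sense()['tool_pos'],r.sense()['contact_force'])
E
```

```text
time_s: 17.5
tool_pos: [612.0, 50.4, 102.8]
orientation: [-179.8, -0.1, -0.1]
contact_force: [-6.8, 0.1, 16.0]
grip_width: 30.2
[611.96698324  50.4376141  102.81487503] [-6.81723962  0.08830213 15.9870437 ]
```

```bash
python3 -m inch '[[0.3,[0,0,0],[0,0,0]],[0.3,[0,0,0],[0,0,0]],[0.3,[0,0,-0.2],[0,0,0]],[0.3,[0,0,-4],[0,0,0]],[0.3,[0,0,-8],[0,0,0]],[1,[0,2,-11],[0,0,0]],[1,[0,6,-13],[0,0,0]],[1,[0,11,-13],[0,0,0]],[1,[0,16,-13],[0,0,0]],[1,[0,19.8,-13],[0,0,0]],[1,[0,19.8,-13],[0,0,0]],[1,[0,19.8,-13],[0,0,0]]]'
python3 - <<'E'
from meas import *
im,c=snap('wrist','w9');t=r.sense()['tool_pos'];print(t,c['xyz'])
u=proj(c,[[620,-148,149]])[0];x,y=u.astype(int);print(u)
print('R',lid(im,c,(x-60,y-55,x+60,y+50)))
print('flask@lit1 plug pred',proj(c,[[611.4,50.6,128]]))
hsv=cv2.cvtColor(im,cv2.COLOR_BGR2HSV);H,S,V=[hsv[...,i].astype(int) for i in range(3)]
yy=np.argwhere((H>12)&(H<32)&(S>90)&(V>100))[:,::-1];P=plane(c,yy,24)
for o in([611,49],[614,-52],[617,-150]): print('lit',rob(P,np.array(o),39.))
E
```

```text
time_s: 18.7
tool_pos: [610.9, -148.9, 229.5]
orientation: [-179.7, 0.0, -0.2]
contact_force: [-0.1, 0.2, -0.2]
grip_width: 85.2
[ 610.9 -147.8  229.6] [ 693.2 -151.5  364.5]
[242.9 192.5]
R ((array([ 619.6, -148.2]), np.float64(28.621015279545023)), (array([ 619.6, -148.2]), 0, 16))
flask@lit1 plug pred [[ 12.4 194.7]]
lit (array([610.8,  51. ]), np.float64(39.06455326145237), 430)
lit (array([613.8, -49.1]), np.float64(39.03771475601879), 502)
lit (array([ 616.9, -149.4]), np.float64(38.986316410572954), 322)
```

```bash
python3 -m inch '[[1,[0.85,0,4],[0,0,0]],[1,[0.85,0,8],[0,0,0]],[1,[0.85,0,10.2],[0,0,0]],[1,[0.85,0,10.2],[0,0,0]],[0,[0.85,0,10.2],[0,0,0]],[-0.5,[0.85,0,10.2],[0,0,0]],[-0.5,[0.85,0,10.2],[0,0,0]],[-0.5,[0.85,0,10.2],[0,0,0]],[-0.5,[0.85,0,10.2],[0,0,0]]]' 40
python3 -m inch '[[-0.5,[0,0,-2],[0,0,0]],[-0.5,[0,0,-6],[0,0,0]],[-0.5,[0,0,-10],[0,0,0]],[-0.5,[0,0,-14],[0,0,0]],[-0.5,[0,0,-15],[0,0,0]],[-0.5,[0,0,-15],[0,0,0]]]'
python3 - <<'E'
from h import *
print(r.sense()['tool_pos'])
for p in[(486.2,284.6,276),(486.2,284.6,130)]:print(go(p,0))
E
```

```text
time_s: 19.65
tool_pos: [620.9, -147.3, 130.5]
orientation: [-179.8, -0.2, -0.1]
contact_force: [-0.3, 2.5, 6.6]
grip_width: 58.5
time_s: 20.25
tool_pos: [620.2, -148.7, 279.8]
orientation: [-179.9, -0.2, -0.1]
contact_force: [-0.3, -0.6, -3.3]
grip_width: 58.2
[ 620.21699079 -148.69639052  279.82534923]
(array([-13.49, -43.3 ,   0.41]), array([-0.002, -0.004, -0.002]))
(array([-13.54, -43.27,  15.01]), array([-0.002, -0.004, -0.002]))
```

```bash
python3 -m inch '[[-0.5,[-3,-2,0],[0,0,0]],[-0.5,[-6,-5,0],[0,0,0]],[-0.5,[-9,-9,0],[0,0,0]],[-0.5,[-12,-13,0],[0,0,0]],[-0.5,[-13.5,-17,0],[0,0,0]],[-0.5,[-13.5,-21,0],[0,0,0]],[-0.5,[-13.5,-25,0],[0,0,0]],[-0.5,[-13.5,-29,0],[0,0,0]],[-0.5,[-13.5,-33,0],[0,0,0]],[-0.5,[-13.5,-37,0],[0,0,0]],[-0.5,[-13.5,-41,0],[0,0,0]],[-0.5,[-13.5,-43.3,0],[0,0,0]],[-0.5,[-13.5,-43.3,2],[0,0,0]],[-0.5,[-13.5,-43.3,6],[0,0,0]],[-0.5,[-13.5,-43.3,10],[0,0,0]],[-0.5,[-13.5,-43.3,14],[0,0,0]],[-0.5,[-13.5,-43.3,15],[0,0,0]],[-0.5,[-13.5,-43.3,15],[0,0,0]],[-0.5,[-13.5,-43.3,15],[0,0,0]]]'
python3 - <<'E'
from h import *
print(r.sense()['tool_pos'])
for p in[(486.2,284.6,114)]:print(go(p,0))
E
```

```text
time_s: 22.15
tool_pos: [486.1, 285.8, 130.3]
orientation: [-179.8, -0.1, -0.1]
contact_force: [1.1, -0.5, -2.0]
grip_width: 58.1
[486.0696238  285.77487122 130.28645783]
(array([0.01, 0.12, 1.63]), array([-0.004, -0.001, -0.002]))
```

```bash
python3 -m inch '[[-0.5,[0,0.1,0.8],[0,0,0]],[-0.5,[0,0.1,1.2],[0,0,0]],[-0.5,[0,0.1,1.4],[0,0,0]],[-0.5,[0,0.1,1.6],[0,0,0]],[-0.5,[0,0.1,1.7],[0,0,0]]]'
python3 -c "
from h import *
print(r.sense()['tool_pos'],r.sense()['contact_force'])"
```

```text
time_s: 22.65
tool_pos: [486.6, 285.0, 114.5]
orientation: [-179.7, -0.2, -0.1]
contact_force: [-2.0, -1.5, 12.1]
grip_width: 58.3
[486.58881055 284.96884788 114.4519177 ] [-2.01390128 -1.51307015 12.09997023]
```

```bash
python3 -m inch '[[1,[0,0,0],[0,0,0]],[1,[0,0,0],[0,0,0]],[1,[0,0,-0.2],[0,0,0]],[1,[0,0,-3],[0,0,0]],[1,[0,0,-7],[0,0,0]],[1,[-3,-0.2,-11],[0,0,0]],[0.3,[-7,-0.2,-12],[0,0,0]],[0.3,[-11,-0.2,-12],[0,0,0]],[0.3,[-11,-0.2,-12],[0,0,0]],[0.3,[-11,-0.2,-12],[0,0,0]]]'
python3 - <<'E'
from meas import *
im,c=snap('wrist','w10');print(r.sense()['tool_pos'],c['xyz'])
u=proj(c,[[388,287,112]])[0];print(u)
hsv=cv2.cvtColor(im,cv2.COLOR_BGR2HSV);H,S,V=[hsv[...,i].astype(int) for i in range(3)]
B=np.argwhere((V>75)&(V<=210))[:,::-1];Q=plane(c,B,12)
for o in([388,287],[388,290]):
    o=np.array(o,float);q=Q[np.hypot(*(Q[:,:2]-o).T)<35];print('N',rob(q,o,30.,(3,3)),q.mean(0))
x,y=u.astype(int);w=np.argwhere(V[y-30:y+30,x-25:x+25]>150)[:,::-1]+[x-25,y-30];print(len(w),w.mean(0),plane(c,w.mean(0),112))
u=proj(c,[[486.5,285,133]])[0];x,y=u.astype(int);print('jar',u,lid(im,c,(x-55,max(0,y-55),x+55,y+45),133))
E
```

```text
time_s: 23.65
tool_pos: [375.1, 286.6, 233.2]
orientation: [-179.7, -0.1, -0.0]
contact_force: [0.6, -0.6, -0.4]
grip_width: 55.5
[375.9 286.6 233. ] [457.1 284.4 368.4]
[244.2 174.4]
N (array([387.9, 287.4]), np.float64(29.448500967672615), 525) [388.8 286.8  12. ]
N (array([387.8, 288.5]), np.float64(29.49855420245582), 528) [388.8 288.4  12. ]
1348 [241.3 169.2] [[392.9 289.6 112. ]]
jar [246.3  51.8] ((array([501.2, 285.6]), np.float64(42.07082950637886)), (array([501.2, 285.6]), 0, 0))
```

```bash
python3 -m inch '[[0.3,[1.35,-0.1,4],[0,0,0]],[0.3,[1.35,-0.1,8],[0,0,0]],[0.3,[1.35,-0.1,12],[0,0,0]],[0.3,[1.35,-0.1,14.6],[0,0,0]],[0.3,[1.35,-0.1,14.6],[0,0,0]],[-0.5,[1.35,-0.1,14.6],[0,0,0]],[-1,[1.35,-0.1,14.6],[0,0,0]],[-1,[1.35,-0.1,14.6],[0,0,0]],[-1,[1.35,-0.1,14.6],[0,0,0]],[-1,[1.35,-0.1,14.6],[0,0,0]]]' 40
python3 -m inch '[[-1,[0,0,-2],[0,0,0]],[-1,[0,0,-6],[0,0,0]],[-1,[0,0,-10],[0,0,0]],[-1,[0,0,-14],[0,0,0]],[-1,[0,0,-17],[0,0,0]],[-1,[0,0,-17],[0,0,0]]]'
python3 - <<'E'
from h import *
print(r.sense()['tool_pos'])
for p in[(616.9,-150,255),(616.9,-150,112)]:print(go(p,0))
E
```

```text
time_s: 24.7
tool_pos: [389.9, 288.4, 87.8]
orientation: [-179.7, -0.2, -0.1]
contact_force: [0.8, 0.7, 2.9]
grip_width: 30.3
time_s: 25.3
tool_pos: [390.8, 288.2, 261.2]
orientation: [-179.6, -0.5, -0.1]
contact_force: [1.5, -0.5, -2.4]
grip_width: 30.3
[390.78768381 288.20414233 261.23279574]
(array([22.68, 43.79,  0.49]), array([-0.007, -0.008, -0.002]))
(array([22.56, 43.89, 14.79]), array([-0.007, -0.008, -0.002]))
```

```bash
python3 -m inch '[[-1,[2,2,0],[0,0,0]],[-1,[4,5,0],[0,0,0]],[-1,[6,9,0],[0,0,0]],[-1,[8,13,0],[0,0,0]],[-1,[10,17,0],[0,0,0]],[-1,[12,21,0],[0,0,0]],[-1,[14,25,0],[0,0,0]],[-1,[16,29,0],[0,0,0]],[-1,[18,33,0],[0,0,0]],[-1,[20,37,0],[0,0,0]],[-1,[22,41,0],[0,0,0]],[-1,[22.6,43.9,0],[0,0,0]],[-1,[22.6,43.9,3],[0,0,0]],[-1,[22.6,43.9,7],[0,0,0]],[-1,[22.6,43.9,11],[0,0,0]],[-1,[22.6,43.9,14],[0,0,0]],[-1,[22.6,43.9,15],[0,0,0]],[-1,[22.6,43.9,15],[0,0,0]],[-1,[22.6,43.9,15],[0,0,0]],[-1,[22.6,43.9,15],[0,0,0]]]'
python3 - <<'E'
from h import *
print(r.sense()['tool_pos'])
for p in[(616.9,-150,103)]:print(go(p,0))
E
```

```text
time_s: 27.3
tool_pos: [613.7, -151.4, 104.2]
orientation: [-179.8, 0.1, -0.1]
contact_force: [-1.2, -0.8, -1.8]
grip_width: 30.4
[ 613.6715869  -151.35831173  104.24166593]
(array([ 0.32, -0.14,  0.12]), array([-0.004,  0.001, -0.002]))
```

```bash
python3 -m inch '[[-1,[0.25,-0.1,0],[0,0,0]],[-1,[0.25,-0.1,0],[0,0,0]],[-1,[0.25,-0.1,0.2],[0,0,0]],[-1,[0.25,-0.1,0.3],[0,0,0]],[-1,[0.25,-0.1,0.4],[0,0,0]]]'
python3 -c "
from h import *
print(r.sense()['tool_pos'],r.sense()['contact_force'])"
```

```text
time_s: 27.8
tool_pos: [617.7, -151.3, 103.6]
orientation: [-179.9, -0.2, -0.1]
contact_force: [-3.8, 0.1, 16.4]
grip_width: 30.5
[ 617.72957713 -151.26032853  103.58206034] [-3.84696703  0.05162668 16.39886003]
```

```bash
python3 -m inch '[[0.3,[0,0,0],[0,0,0]],[0.3,[0,0,0],[0,0,0]],[0.3,[0,0,-0.2],[0,0,0]],[0.3,[0,0,-4],[0,0,0]],[0.3,[0,0,-8],[0,0,0]],[1,[-3,-2,-12],[0,0,0]],[1,[-7,-6,-16],[0,0.1,0]],[1,[-11,-10,-20],[0,0.2,0]],[1,[-15,-14,-22],[0,0.3,0]],[1,[-19,-18,-22],[0,0.3,0]],[1,[-22,-22,-22],[0,0.3,0]],[1,[-22,-26,-22],[0,0.3,0]],[1,[-22,-26,-22],[0,0.3,0]],[1,[-22,-26,-22],[0,0.3,0]],[1,[-22,-26,-22],[0,0.3,0]]]'
python3 - <<'E'
from meas import *
import pickle
im,c=snap('wrist','w11');pickle.dump(c,open('w11.pkl','wb'));print(r.sense()['tool_pos'],c['xyz'],c['rotation'])
hsv=cv2.cvtColor(im,cv2.COLOR_BGR2HSV);H,S,V=[hsv[...,i].astype(int) for i in range(3)]
yy=np.argwhere((H>12)&(H<32)&(S>90)&(V>100))[:,::-1];P=plane(c,yy,24)
for o in([611,50],[614,-50],[617,-150]): print('lit',rob(P,np.array(o),39.))
for o in([586,281],[486,284.6]):
    x,y=proj(c,[[*o,133]])[0].astype(int);print('pred',x,y)
cv2.imwrite('pics/w11b.png',cv2.resize(im[:300],None,fx=1.55,fy=1.55,interpolation=cv2.INTER_CUBIC))
E
```

```text
time_s: 29.3
tool_pos: [396.7, 109.9, 322.2]
orientation: [-179.8, -17.2, 0.0]
contact_force: [-0.1, -0.2, 0.9]
grip_width: 85.2
[397.2 109.  321.9] [435.4 107.9 475.5] [ -1.4   0.1 -89.9]
lit (array([611.6,  50.4]), np.float64(39.014753814388435), 255)
lit (array([614.7, -49.8]), np.float64(39.084842330503925), 302)
lit (array([ 617.8, -150.1]), np.float64(39.0338552480147), 246)
pred 98 54
pred 95 141
```

View pics/w11b.png

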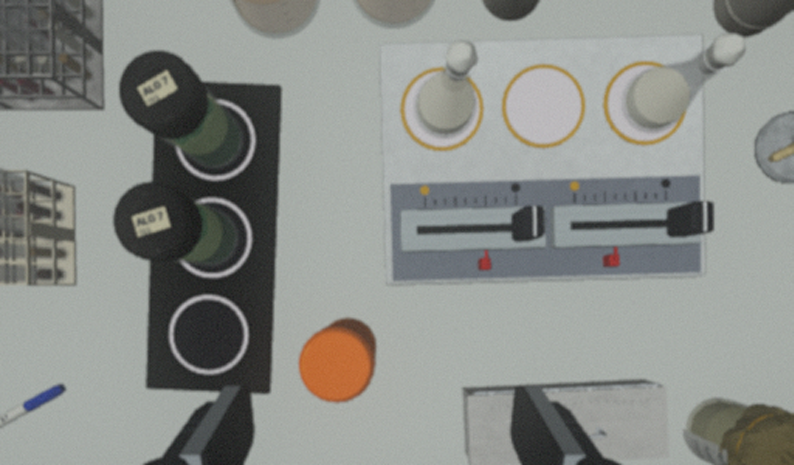

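```bash
python3 - <<'E'
from meas import *
import pickle
c=pickle.load(open('w11.pkl','rb'));im=cv2.imread('pics/w11.png')
hsv=cv2.cvtColor(im,cv2.COLOR_BGR2HSV);H,S,V=[hsv[...,i].astype(int) for i in range(3)]
# base: body masks within ring interiors
for n,o,z in(('f1',[611.5,50.5],24),('f3',[617.5,-150],24)):
    Q=plane(c,np.argwhere((V<150)&(S<60))[:,::-1],z+8);o=np.array(o);print(n,[rob(Q[np.hypot(*(Q[:,:2]-o-d).T)<36],o+d,30.,(3,3)) for d in([0,0],[3,3])])
u=np.argwhere(V<62)[:,::-1]
# lids: circles by Hough in image
g=cv2.medianBlur(im.max(2),3)
for n,(x0,y0,x1,y1) in dict(d1=(70,28,140,95),d2=(65,110,135,175)).items():
    s=cv2.resize(g[y0:y1,x0:x1],None,fx=4,fy=4,interpolation=cv2.INTER_CUBIC)
    k=cv2.HoughCircles(s,cv2.HOUGH_GRADIENT,1.5,200,param1=80,param2=15,minRadius=88,maxRadius=120)
    if k is not None:
        q=k[0][0];p=q[:2]/4+[x0,y0];print(n,p,q[2]/4,plane(c,p,133)[0],30*292/(c['xyz'][2]-133))
# green body base near the ring: greens
gm=(H>35)&(H<95)&(S>40)
for o in([586,281],[486,284.6]):
    Q=plane(c,np.argwhere(gm)[:,::-1],8);q=Q[np.hypot(*(Q[:,:2]-o).T)<60];print('green extents',len(q),q.min(0),q.max(0))
for n,p in(('L',(486,250)),('R',(614,249))): print(n,pan(plane(c,np.array(p)/1.55,41)[0]))
E
```

```text
f1 [(array([613.5,  50.1]), np.float64(29.219174626518754), 200), (array([614.5,  50.9]), np.float64(29.27088557500455), 259)]
f3 [(array([ 616.2, -155.8]), np.float64(28.016355111469633), 61), (array([ 620. , -150.3]), np.float64(29.138003808157034), 139)]
d1 [102.8  58.2] 25.9 [582.2 275.6 133. ] 25.574943073826603
d2 [ 98.6 142.4] 25.075 [484.7 281.4 133. ] 25.574943073826603
green extents 777 [530.5 231.9   8. ] [633.  338.5   8. ]
green extents 597 [430.1 229.1   8. ] [541.6 328.4   8. ]
L [-141.8   63. ]
R [-144.1  -59.5]
```

```bash
python3 - <<'E'
from h import *
np.set_printoptions(precision=3,suppress=True)
print(yaw0,unpan(-124,62),unpan(-124,-61)); print(go((425,15,190),yaw0))
E
```

```text
1.6830073109888344 [488.533   8.431] [ 492.145 -114.516]
(array([-1.23,  9.44, 13.4 ]), array([ 0.001, -0.3  , -0.03 ]))
```

```bash
python3 -m inch '[[0.5,[0,4,0],[0,-0.1,0]],[0,[0,8,0],[0,-0.2,-0.03]],[-0.1,[-1.2,9.4,4],[0,-0.3,-0.03]],[-0.1,[-1.2,9.4,8],[0,-0.3,-0.03]],[-0.1,[-1.2,9.4,12],[0,-0.3,-0.03]],[-0.1,[-1.2,9.4,13.4],[0,-0.3,-0.03]],[-0.1,[-1.2,9.4,13.4],[0,-0.3,-0.03]],[-0.1,[-1.2,9.4,13.4],[0,-0.3,-0.03]]]'
cat > ptr.py <<'E'
from meas import *
def ptr(name):
    im,c=snap('wrist',name);s=r.sense();print(s['tool_pos'],s['orientation'])
    hsv=cv2.cvtColor(im,cv2.COLOR_BGR2HSV);H,S,V=[hsv[...,i].astype(int) for i in range(3)]
    n,l,st,ce=cv2.connectedComponentsWithStats((((H<7)|(H>172))&(S>130)&(V>70)).astype(np.uint8))
    for i in range(1,n):
        if st[i,4]>20 and st[i,2]<40:
            p=np.argwhere(l==i)[:,::-1];t=p[p[:,1]<=p[:,1].min()+1].mean(0)
            a,b=[pan(plane(c,t,z)[0]) for z in(24,41)]
            if -165<a[0]<-120: print('red',st[i],t,'tip',a,b,'cen',pan(plane(c,ce[i],35)[0]))
    for nm,k in(('ydot',(H>12)&(H<32)&(S>90)&(V>100)),('kdot',V<60)):
        n,l,st,ce=cv2.connectedComponentsWithStats(k.astype(np.uint8))
        for i in range(1,n):
            q=pan(plane(c,ce[i],24)[0])
            if 15<st[i,4]<400 and -84<q[0]<-68: print(nm,ce[i],q)
    # white lines on grips, top face z=68
    P=plane(c,np.argwhere((V>140)&(S<70))[:,::-1],68);q=pan(P);q=q[(q[:,0]>-135)&(q[:,0]<-114)]
    return im,c,q
E
python3 -c "
from ptr import *
im,c,q=ptr('w12');cv2.imwrite('pics/w12b.png',cv2.resize(im[0:384],None,fx=1.5,fy=1.5,interpolation=cv2.INTER_CUBIC))"
```

```text
time_s: 30.15
tool_pos: [425.3, 14.1, 189.9]
orientation: [180.0, 0.1, 1.5]
contact_force: [0.6, 0.2, 0.5]
grip_width: 38.3
[425.6  14.3 190.6] [180.   -0.    1.5]
red [246 135   9  17 104] [250.  135.5] tip [-145.5   63.4] [-143.2   63.6] cen [-153.5   63.8]
red [367 134  14  18 153] [378.5 134.5] tip [-145.   -67.8] [-142.7  -60.1] cen [-153.1  -60. ]
ydot [190.8  64.8] [-78.9 119.6]
ydot [347.5  64.4] [-79. -29.]
kdot [285.8  64.6] [-79.   29.5]
kdot [442.8  63.8] [ -78.8 -119.5]
```

View pics/w12b.png

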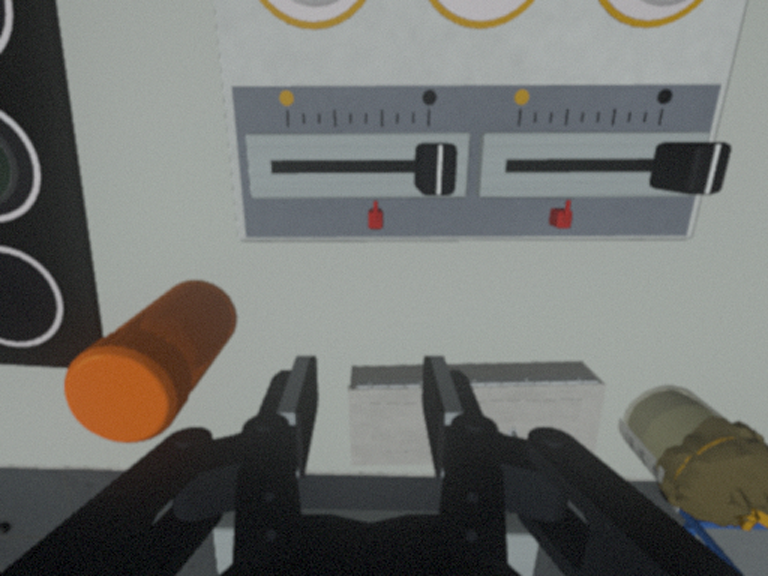

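```bash
python3 - <<'E'
from h import *
c=r.camera_model('wrist');print(pan(plane(c,np.array((440,168))/1.5,68)[0]),pan(plane(c,np.array((713,168))/1.5,68)[0]))
print(go((*unpan(-124,30),120),yaw0),go((*unpan(-124,30),54.5),yaw0))
E
```

```text
[-119.35094966   27.21856708] [-119.79369727 -128.31866905]
(array([6.28, 3.95, 7.07]), array([ 0.001, -0.001, -0.003])) (array([ 6.27,  3.94, 13.62]), array([ 0.001, -0.001, -0.003]))
```

```bash
python3 -m inch '[[-0.1,[3,2,2],[0,0,0]],[-0.1,[6.2,3.95,4],[0,0,0]],[-0.1,[6.2,3.95,7],[0,0,0]],[-0.1,[6.2,3.95,10],[0,0,0]],[-0.1,[6.2,3.95,13.4],[0,0,0]],[-0.1,[6.2,3.95,13.4],[0,0,0]],[-1,[6.2,3.95,13.4],[0,0,0]],[-1,[6.2,3.95,13.4],[0,0,0]],[-1,[6.2,3.95,13.4],[0,0,0]],[-1,[6.2,3.95,13.4],[0,0,0]]]' 20
python3 -c "
from h import *
s=r.sense();print(pan(s['tool_pos']),s['grip_width'],s['contact_force'])"
```

```text
time_s: 31.2
tool_pos: [489.1, -22.2, 57.8]
orientation: [179.9, -0.2, 1.6]
contact_force: [-1.7, 5.5, 7.0]
grip_width: 19.7
[-124.29818504   31.37328751] 19.675830231274 [-1.74284523  5.47498111  6.97178401]
```

```bash
python3 -m inch '[[-1,[0,-1.2,0],[0,0,0]],[-1,[0,-2.4,0],[0,0,0]],[-1,[0,-3.3,0],[0,0,0]],[-1,[0,-3.5,0],[0,0,0]],[-1,[0,-3.5,0],[0,0,0]],[-1,[0,-3.5,0],[0,0,0]]]'
python3 -c "
from h import *
s=r.sense();print(pan(s['tool_pos']),s['grip_width'],s['contact_force'])"
```

```text
time_s: 31.8
tool_pos: [488.1, 12.5, 57.7]
orientation: [179.9, -0.2, 1.6]
contact_force: [-2.5, 1.7, 7.6]
grip_width: 19.9
[-124.26774321   66.03470818] 19.93354697545622 [-2.52301991  1.72628597  7.6320591 ]
```

```bash
python3 -m inch '[[-1,[0,0.05,0],[0,0,0]],[-1,[0,0.05,0],[0,0,0]],[-0.1,[0,0.05,0],[0,0,0]],[-0.1,[0,0.05,0],[0,0,0]],[-0.1,[0,0.05,0],[0,0,0]],[-0.1,[0,0.05,-4],[0,0,0]],[-0.1,[-3,0.05,-8],[0,0,0]],[-0.1,[-6.3,0.05,-13],[0,0,0]],[-0.1,[-6.3,0.05,-13],[0,0,0]],[-0.1,[-6.3,0.05,-13],[0,0,0]]]'
cat >> ptr.py <<'E'
def line(im,c,y0,z=77):
    "white line on the grip near panel y0: per-row bright columns"
    V=im.min(2).astype(int);out=[]
    for x in np.arange(-136,-116,1.5):
        ys=np.arange(y0-8,y0+8,.25);uv=proj(c,np.c_[np.array([unpan(x,y) for y in ys]),np.full(len(ys),z)]).astype(np.float32)
        v=cv2.remap(im.min(2),uv[:,:1],uv[:,1:],cv2.INTER_LINEAR)[:,0].astype(float);w=np.clip(v-90,0,None)
        if w.sum()>50: out.append((x,(w*ys).sum()/w.sum(),v.max()))
    return np.array(out)
E
python3 -c "
from ptr import *
im,c,q=ptr('w13');print(line(im,c,63.5)[::3])"
```

```text
time_s: 32.8
tool_pos: [424.8, 10.2, 187.6]
orientation: [179.9, -0.3, 1.6]
contact_force: [0.5, -0.4, -0.1]
grip_width: 38.2
[424.6  10.3 186.2] [179.9  -0.1   1.6]
red [242 135   9  18 111] [245.7 135.7] tip [-145.2   63.7] [-143.    63.7] cen [-153.3   63.7]
red [364 135  14  18 149] [375.  135.5] tip [-145.2  -67.6] [-143.   -60.1] cen [-153.1  -60. ]
ydot [186.   64.8] [-79.  119.8]
ydot [343.7  64.6] [-78.9 -28.9]
kdot [281.9  64.7] [-79.   29.4]
kdot [439.5  64.4] [ -78.8 -119.4]
[[-136.    63.5  104. ]
 [-131.5   63.4  170. ]
 [-127.    63.4  176. ]
 [-122.5   63.4  172. ]
 [-118.    63.4  174. ]]
```

```bash
python3 -c "
from h import *
print(go((*unpan(-124,-118.5),120),yaw0),go((*unpan(-124,-118.5),56),yaw0))"
```

```text
(array([ 6.41, 18.4 ,  6.66]), array([ 0.001, -0.002, -0.002])) (array([ 6.39, 18.39, 13.06]), array([ 0.001, -0.002, -0.002]))
```

```bash
python3 -m inch '[[-0.1,[1,4,0],[0,0,0]],[-0.1,[3,8,0],[0,0,0]],[-0.1,[5,12,0],[0,0,0]],[-0.1,[6.4,16,1],[0,0,0]],[-0.1,[6.4,18.4,4],[0,0,0]],[-0.1,[6.4,18.4,7],[0,0,0]],[-0.1,[6.4,18.4,10],[0,0,0]],[-0.1,[6.4,18.4,13],[0,0,0]],[-0.1,[6.4,18.4,13],[0,0,0]],[-1,[6.4,18.4,13],[0,0,0]],[-1,[6.4,18.4,13],[0,0,0]],[-1,[6.4,18.4,13],[0,0,0]],[-1,[6.4,18.4,13],[0,0,0]]]' 20
python3 -c "
from h import *
s=r.sense();print(pan(s['tool_pos']),s['grip_width'],s['contact_force'])"
```

```text
time_s: 34.15
tool_pos: [492.8, -170.1, 55.4]
orientation: [-179.9, 0.1, 1.6]
contact_force: [2.0, 5.1, -15.2]
grip_width: 19.6
[-124.95613252 -116.60996503] 19.573115487176164 [  2.02552692   5.0683835  -15.1753096 ]
```

```bash
python3 -m inch '[[-1,[0,-1.2,0],[0,0,0]],[-1,[0,-2.8,0],[0,0,0]],[-1,[0,-4.4,0],[0,0,0]],[-1,[0,-5.6,0],[0,0,0]],[-1,[0,-6,0],[0,0,0]],[-1,[0,-6,0],[0,0,0]],[-1,[0,-6,0],[0,0,0]]]'
python3 -c "
from h import *
s=r.sense();print(pan(s['tool_pos']),s['grip_width'],s['contact_force'])"
```

```text
time_s: 34.85
tool_pos: [491.1, -110.5, 55.5]
orientation: [-180.0, 0.1, 1.6]
contact_force: [3.9, 1.2, -25.5]
grip_width: 19.4
[-124.95823304  -56.91357622] 19.43265468328421 [  3.92204157   1.21710453 -25.54780756]
```

```bash
python3 -m inch '[[-1,[0,0.04,0],[0,0,0]],[-1,[0,0.04,0],[0,0,0]],[-0.1,[0,0.04,0],[0,0,0]],[-0.1,[0,0.04,0],[0,0,0]],[-0.1,[0,0.04,0],[0,0,0]],[-0.1,[0,0.04,-4],[0,0,0]],[-0.1,[-3,0.04,-8],[0,0,0]],[-0.1,[-6.3,0.04,-13],[0,0,0]],[-0.1,[-6.3,0.04,-13],[0,0,0]],[-0.1,[-6.3,0.04,-13],[0,0,0]]]'
python3 -c "
from ptr import *
im,c,q=ptr('w14')
for y in (-60,): print(line(im,c,y)[::3])"
```

```text
time_s: 35.85
tool_pos: [429.5, -114.8, 188.9]
orientation: [179.8, -0.3, 1.5]
contact_force: [0.4, -0.0, -0.5]
grip_width: 38.1
[ 429.2 -114.4  187.2] [179.9  -0.2   1.5]
red [113 137  10  17 109] [115.3 137.7] tip [-145.8   71.1] [-143.5   63.6] cen [-153.4   65.3]
red [240 136   9  18 111] [243.7 136.7] tip [-145.1  -59.7] [-142.8  -59.7] cen [-153.3  -59.8]
ydot [53.2 66.8] [-79.1 120.2]
ydot [210.3  66.5] [-79.  -28.3]
kdot [148.9  66.5] [-79.   29.9]
kdot [305.7  66.3] [ -79.  -118.8]
[[-136.   -59.5   95. ]
 [-131.5  -59.8  150. ]
 [-127.   -59.8  152. ]
 [-122.5  -59.7  158. ]
 [-118.   -59.6  164. ]]
```

```bash
python3 -m inch '[[0,[0,-4,-4],[0,0.1,0]],[0.5,[-1,-8,-8],[0,0.2,0]],[1,[-2,-13,-12],[0,0.3,0.03]],[1,[-3,-18,-13.5],[0,0.3,0.03]],[1,[-3.5,-22.5,-13.5],[0,0.3,0.03]],[1,[-3.5,-22.5,-13.5],[0,0.3,0.03]],[1,[-3.5,-22.5,-13.5],[0,0.3,0.03]],[1,[-3.5,-22.5,-13.5],[0,0.3,0.03]]]'
python3 - <<'E'
from meas import *
im,c=snap('wrist','w15');print(r.sense()['contact_force'])
a=cv2.imread('pics/w11.png');print('mean shift vs w11')
hsv=cv2.cvtColor(im,cv2.COLOR_BGR2HSV);H,S,V=[hsv[...,i].astype(int) for i in range(3)]
for n,o in(('f1',[613,50.5]),('f3',[619,-150])):
    o=np.array(o);Q=plane(c,np.argwhere((V<150)&(S<60))[:,::-1],32);print(n,rob(Q[np.hypot(*(Q[:,:2]-o).T)<36],o,30.,(3,3)))
g=cv2.medianBlur(im.max(2),3)
for n,o in dict(d1=[582,276,133],d2=[484.7,281,133]).items():
    x,y=proj(c,[o])[0].astype(int);x0,y0=x-35,max(y-33,0)
    s=cv2.resize(g[y0:y+33,x0:x+35],None,fx=4,fy=4,interpolation=cv2.INTER_CUBIC)
    k=cv2.HoughCircles(s,cv2.HOUGH_GRADIENT,1.5,200,param1=80,param2=15,minRadius=88,maxRadius=120)
    if k is not None: q=k[0][0];print(n,plane(c,q[:2]/4+[x0,y0],133)[0],q[2]/4)
cv2.imwrite('pics/w15b.png',cv2.resize(im[:300],None,fx=1.55,fy=1.55,interpolation=cv2.INTER_CUBIC))
E
```

```text
time_s: 36.7
tool_pos: [387.4, 110.8, 319.7]
orientation: [-179.8, -17.1, -0.0]
contact_force: [-0.3, -0.6, -0.6]
grip_width: 85.4
[ 0.2 -0.7 -0.4]
mean shift vs w11
f1 (array([614.4,  50.4]), np.float64(29.445332374412263), 220)
f3 (array([ 617.3, -155.2]), np.float64(28.25143344100165), 64)
d1 [582.5 276.7 133. ] 25.225
d2 [485.2 281.3 133. ] 25.525
```

View pics/w15b.png

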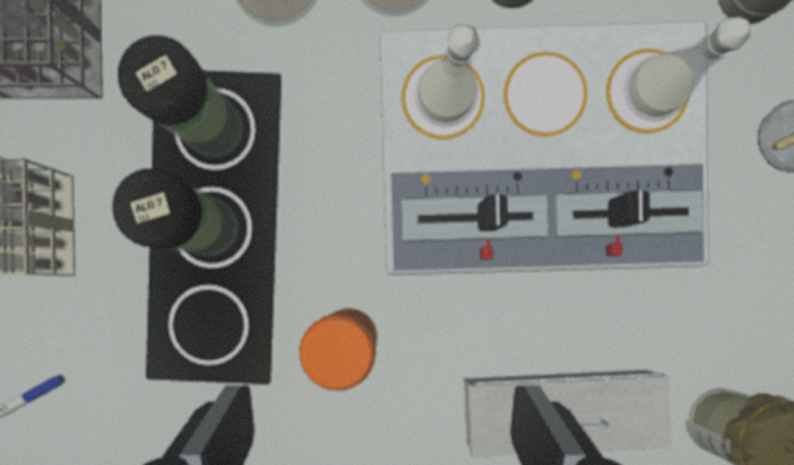

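```bash
python3 -m inch '[[1,[1,4,0],[0,-0.1,0]],[1,[3,8,0],[0,-0.2,0]],[1,[5,12,0],[0,-0.3,0]],[1,[7,16,0],[0,-0.3,0]],[1,[9,20,0],[0,-0.3,0]],[1,[11,24,0],[0,-0.3,0]],[1,[12,26,0],[0,-0.3,0]],[1,[12,26,0],[0,-0.3,0]],[1,[12,26,0],[0,-0.3,0]]]'
python3 - <<'E'
from meas import *
im,c=snap('wrist','w16');print(c['xyz'])
hsv=cv2.cvtColor(im,cv2.COLOR_BGR2HSV);H,S,V=[hsv[...,i].astype(int) for i in range(3)]
P=plane(c,np.argwhere((H>12)&(H<32)&(S>90)&(V>100))[:,::-1],24);print('lit3',rob(P,np.array([617,-150.]),39.))
Q0=np.argwhere(cv2.Canny(cv2.GaussianBlur(im,(3,3),0),25,60)>0)[:,::-1]
for z in(24,32,36):
    Q=plane(c,Q0,z)
    for o in([617,-150],[621,-153],[614,-147]):
        print(z,rob(Q,np.array(o,float),30.,(5,3,2,2)))
E
```

```text
time_s: 37.65
tool_pos: [501.0, -151.9, 353.7]
orientation: [-179.7, 0.1, -0.3]
contact_force: [-0.2, 0.4, -0.3]
grip_width: 85.5
[ 583.7 -154.8  488.6]
lit3 (array([ 617.1, -149.5]), np.float64(38.99878258981385), 354)
24 (array([ 617.9, -154.9]), np.float64(30.03281563505263), 134)
24 (array([ 618.1, -155.4]), np.float64(30.316585428722195), 146)
24 (array([ 611.7, -145.4]), np.float64(30.39047455548756), 74)
32 (array([ 617.3, -155.7]), np.float64(30.019754629702263), 151)
32 (array([ 618.6, -155.6]), np.float64(30.233387182815925), 130)
32 (array([ 612.3, -145. ]), np.float64(30.373100401390925), 81)
36 (array([ 617.1, -155.9]), np.float64(29.901916012459097), 152)
36 (array([ 619.8, -154.8]), np.float64(30.43355593737221), 104)
36 (array([ 613. , -144.5]), np.float64(30.203837639088427), 86)
```

```bash
python3 - <<'E'
from meas import *
im=cv2.imread('pics/w16.png');c=r.camera_model('wrist')
Q0=np.argwhere(cv2.Canny(cv2.GaussianBlur(im,(3,3),0),25,60)>0)[:,::-1]
for z,o in((24,[617.9,-154.9]),(24,[617,-150])):
    Q=plane(c,Q0,z);o=np.array(o);d=np.hypot(*(Q[:,:2]-o).T);g=Q[abs(d-30)<2.5];a=np.degrees(np.arctan2(*(g[:,:2]-o).T[::-1]))
    print(o,np.histogram(a,12,(-180,180))[0])
# plug: bright/neutral blob near projected plug position, and radial profile along y and x at z=24
x,y=proj(c,[[617.5,-152,125]])[0].astype(int);V=im.max(2).astype(int);print(x,y);print(V[y-24:y+25:3,x-30:x+31:3])
for yy in(-150,):
    ys=np.arange(-205,-95,3.);uv=proj(c,np.c_[np.full(len(ys),617.),ys,np.full(len(ys),24)]).astype(int);print([(int(a),int(V[v,u])) for a,(u,v) in zip(ys,uv)])
E
```

```text
[ 617.9 -154.9] [10 18 13 12 16 12 13 15 12 12 16 12]
[ 617 -150] [11 12  6  4  9 10 14  8  0  0  6 10]
246 61
[[161 160 158 160 163 161 160 160 158 155 159 163 159 160 163 161 158 163
  163 160 163]
 [157 163 157 159 162 160 149 142 143 147 148 147 147 154 161 161 161 163
  165 167 163]
 [163 160 159 161 150 145 157 164 168 166 171 163 165 152 150 156 160 164
  167 165 161]
 [161 159 160 148 145 162 166 168 161 147 139 138 144 159 159 150 155 163
  167 163 162]
 [162 157 153 150 166 163 166 145 139 136 135 132 124 124 137 161 145 161
  164 164 161]
 [161 156 142 166 168 165 144 145 140 137 132 126 118 126 126 136 157 151
  164 166 165]
 [160 151 156 168 167 149 147 147 157 159 154 140 121 117 127 127 144 151
  158 162 164]
 [159 147 164 167 161 144 146 150 161 161 164 166 132 110 121 126 133 151
  152 165 162]
 [155 150 164 168 156 150 148 152 163 165 163 156 134 109 118 127 126 145
  151 164 168]
 [155 158 168 166 145 151 147 146 160 162 166 165 132 111 116 125 125 138
  146 162 163]
 [153 158 166 169 148 151 146 144 151 149 151 131 112 110 124 127 125 140
  148 160 160]
 [154 158 
[... 305 characters left out ...]
4 125 121 121 122 132 152
  154 163 160]
 [158 153 151 164 166 155 124 138 134 131 126 119 125 124 120 119 145 150
  160 166 162]
 [161 156 148 164 169 165 146 128 129 130 131 127 128 114 122 150 154 154
  160 161 160]]
[(-205, 159), (-202, 159), (-199, 162), (-196, 162), (-193, 158), (-190, 155), (-187, 145), (-184, 145), (-181, 124), (-178, 127), (-175, 124), (-172, 129), (-169, 123), (-166, 118), (-163, 105), (-160, 111), (-157, 125), (-154, 137), (-151, 146), (-148, 142), (-145, 148), (-142, 141), (-139, 147), (-136, 146), (-133, 147), (-130, 148), (-127, 146), (-124, 155), (-121, 165), (-118, 169), (-115, 165), (-112, 161), (-109, 151), (-106, 156), (-103, 162), (-100, 163), (-97, 162)]
```

Fit with full edge coverage: the right flask is about 5 mm off centre along y, just inside its ring. I'll slide it true on the spot without lifting it.

```bash
python3 -m inch '[[0.3,[4,0,3],[0,0,0]],[0.3,[8,0,6],[0,0,0]],[0.3,[11.6,-0.1,9],[0,0,0]],[0.3,[11.6,-0.1,12],[0,0,0]],[0.3,[11.6,-0.1,15],[0,0,0]],[0.3,[11.6,-0.1,15],[0,0,0]],[0.3,[11.6,-0.1,15],[0,0,0]]]' 20
python3 -c "
from h import *
print(r.sense()['tool_pos'],r.sense()['orientation'],go((617.3,-151.3,106)))"
```

```text
time_s: 38.4
tool_pos: [617.1, -148.1, 205.7]
orientation: [-179.7, 0.0, -0.1]
contact_force: [0.2, -0.2, 0.5]
grip_width: 55.4
[ 617.12592177 -148.06989895  205.7404532 ] [-1.79749777e+02  4.58645770e-02 -6.21353714e-02] (array([0.03, 0.37, 9.97]), array([-0.004,  0.001, -0.   ]))
```

```bash
python3 -m inch '[[0.3,[0,0.3,3],[0,0,0]],[0.3,[0,0.3,6],[0,0,0]],[0.3,[0,0.3,9],[0,0,0]],[0.3,[0,0.3,9.9],[0,0,0]],[0.3,[0,0.3,9.9],[0,0,0]],[-0.5,[0,0.3,9.9],[0,0,0]],[-1,[0,0.3,9.9],[0,0,0]],[-1,[0,0.3,9.9],[0,0,0]],[-1,[0,0.3,9.9],[0,0,0]]]'
python3 -m inch '[[-1,[0,-0.15,0],[0,0,0]],[-1,[0,-0.3,0],[0,0,0]],[-1,[0,-0.5,0],[0,0,0]],[-1,[0,-0.5,0],[0,0,0]],[-1,[0,-0.5,0],[0,0,0]]]'
```

```text
time_s: 39.3
tool_pos: [619.0, -152.2, 109.1]
orientation: [-179.9, -0.2, -0.1]
contact_force: [0.2, -0.3, 7.6]
grip_width: 29.4
time_s: 39.8
tool_pos: [619.4, -148.1, 109.2]
orientation: [-180.0, -0.3, -0.1]
contact_force: [-0.5, -4.0, 7.0]
grip_width: 29.4
```

```bash
python3 -m inch '[[-1,[0,-0.1,0],[0,0,0]],[-1,[0,-0.1,0],[0,0,0]],[0.3,[0,-0.1,0],[0,0,0]],[0.3,[0,-0.1,0],[0,0,0]],[0.3,[0,-0.1,-0.2],[0,0,0]],[0.3,[0,-0.1,-4],[0,0,0]],[0.3,[0,-0.1,-8],[0,0,0]],[0.3,[-3,0,-12],[0,0,0]],[0.3,[-7,0,-16],[0,0,0]],[0.3,[-11,0,-20],[0,0,0]],[0.3,[-12,0,-24],[0,0,0]],[0.3,[-12,0,-24.5],[0,0,0]],[0.3,[-12,0,-24.5],[0,0,0]],[0.3,[-12,0,-24.5],[0,0,0]]]'
cat > fl.py <<'E'
from meas import *
def fl(im,c,lo,seeds):
    hsv=cv2.cvtColor(im,cv2.COLOR_BGR2HSV);H,S,V=[hsv[...,i].astype(int) for i in range(3)]
    P=plane(c,np.argwhere((H>12)&(H<32)&(S>90)&(V>100))[:,::-1],24);print('ring',rob(P,np.array(lo,float),39.))
    Q=plane(c,np.argwhere(cv2.Canny(cv2.GaussianBlur(im,(3,3),0),25,60)>0)[:,::-1],24)
    for d in seeds: print('flask',rob(Q,np.array(lo)+d,30.,(5,3,2,2)))
E
python3 - <<'E'
from fl import *
im,c=snap('wrist','w17')
D=([0,0],[3,-4],[0,-5],[3,3],[-3,0])
fl(im,c,[617,-149.8],D); print('lit1');fl(im,c,[611.4,50.5],D)
E
```

```text
time_s: 41.2
tool_pos: [497.5, -146.8, 350.1]
orientation: [-179.7, 0.1, -0.1]
contact_force: [-0.1, 0.2, -1.0]
grip_width: 55.3
ring (array([ 617.2, -149.5]), np.float64(39.03675475918411), 356)
flask (array([ 618.5, -150.5]), np.float64(29.801002101120773), 157)
flask (array([ 618.5, -150.5]), np.float64(29.801002101120773), 157)
flask (array([ 618.5, -150.5]), np.float64(29.801002101120773), 157)
flask (array([ 618.5, -150.5]), np.float64(29.801002101120773), 157)
flask (array([ 618.5, -150.5]), np.float64(29.801002101120773), 157)
lit1
ring (array([611.1,  50.7]), np.float64(39.022507732890794), 317)
flask (array([612.3,  53.8]), np.float64(29.725603969102465), 140)
flask (array([616.9,  47.2]), np.float64(30.258414364548827), 83)
flask (array([611.4,  43.8]), np.float64(30.43269650805318), 65)
flask (array([612.5,  54.3]), np.float64(30.005472077825015), 145)
flask (array([612.1,  53.6]), np.float64(29.663870259801772), 135)
```

```bash
python3 -m inch '[[1,[-2,-4,3],[0,0.1,0]],[1,[-4,-8,3],[0,0.2,0]],[1,[-6,-12,3],[0,0.3,0]],[1,[-8,-16,3],[0,0.3,0]],[1,[-10,-20,3],[0,0.3,0]],[1,[-11,-24,3],[0,0.3,0]],[1,[-11,-26,3],[0,0.3,0]],[1,[-11,-26,3],[0,0.3,0]],[1,[-11,-26,3],[0,0.3,0]]]'
python3 - <<'E'
from fl import *
from ptr import line
im,c=snap('wrist','w18');g=cv2.medianBlur(im.max(2),3)
for n,o in dict(d1=[582,276,133],d2=[484.7,281,133]).items():
    x,y=proj(c,[o])[0].astype(int);x0,y0=x-35,max(y-33,0)
    s=cv2.resize(g[y0:y+33,x0:x+35],None,fx=4,fy=4,interpolation=cv2.INTER_CUBIC)
    k=cv2.HoughCircles(s,cv2.HOUGH_GRADIENT,1.5,200,param1=80,param2=15,minRadius=88,maxRadius=120)
    if k is not None: q=k[0][0];print(n,plane(c,q[:2]/4+[x0,y0],133)[0],q[2]/4)
fl(im,c,[617,-149.8],([0,0],));fl(im,c,[611.4,50.5],([0,0],))
for y in(63.5,-59.7): print(line(im,c,y)[4:9:2,1])
E
```

```text
time_s: 42.15
tool_pos: [387.6, 113.5, 320.8]
orientation: [-179.8, -17.0, -0.0]
contact_force: [-0.3, -0.7, -0.3]
grip_width: 85.2
d1 [582.3 276.3 133. ] 25.5625
d2 [484.6 280.6 133. ] 25.9375
ring (array([ 617.8, -150.2]), np.float64(39.088225876414754), 256)
flask (array([ 619.6, -153. ]), np.float64(30.016287891506064), 46)
ring (array([611.6,  50.5]), np.float64(39.065711779301665), 273)
flask (array([616.7,  46.7]), np.float64(29.7942700390471), 128)
[62.5 62.5 62.5]
[-61.7 -61.6 -61.6]
```

```bash
python3 -c "
from bench import r
print(r.job_done(), r.sense()['time_s'])"
```

```text
the job is handed in; nothing more can be done
the job is handed in; nothing more can be done
```

The changeover is done and handed in at about 42 s of the 210 s allowed. The hand-in gave no verdict.

**What I did**
- I slid both dimmers home to their stops, at about 18 N.
- I moved the two green jars to dark 1 and dark 2, and the two flasks to lit 1 and lit 3.
- I then slid each dimmer to its own pointer.
- I did not touch the tape roll or the orange and amber jars.

**Last checks**
- **Dimmers:** seen from straight above, the left grip line read 63.4 mm against its tip at 63.7 mm, and the right read -59.7 mm against -59.7 mm. A later slanted view read about 1 to 2 mm lower on both. I put that down to the viewing angle and did not recheck from above.
- **Right flask (lit 3):** it was about 5 mm off centre after placing. I gripped and slid it within its ring, without lifting it, after the dimmers were already set. It then read about 1.6 mm off from a near-overhead view. The last slanted view read about 3 mm.
- **Left flask (lit 1):** fits from slanted views disagree by several mm, between (612, 54) and (617, 47) against a ring centre of (611, 51). I take it to be within about 3 mm, but it is less certain than the others.
- **Jars:** both stand upright in their rings. The lid fits read about 6 mm off centre on dark 1 and 4 mm on dark 2, in a tilted view that had read about 5 mm out before. By eye, the bases looked centred. Neither jar moved between the last two looks.

I saw no sign of anything having been knocked aside.

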